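# Slide the kiln props into the round tray, six round one

### The arm

A 7-joint arm with a two-finger parallel gripper is mounted at the origin on the work surface. World frame = base frame: x ahead of the robot, y to its left, z up, the work surface at z = 0. Lengths are in m, angles in rad, forces in N, time in s.
With the tool pointing down it reaches from about 0.4 to 0.85 m from the base axis. Payload 10.4 kg.
Tool frame: the origin (TCP) lies midway between the tips of the shut fingers; the grasp point (between the pads) lies 19 mm behind it; y points along the fingers, x is the direction in which the jaws open and shut, and the axes are right-handed (so a half turn about y gives the same grasp; the last joint's range is limited). The gripper opens to 87 mm and grips with 3 to 60 N. Pads are 19 mm wide; open, the fingers measure 117 mm over their backs; the gripper's body (75 mm by 190 mm) begins 51 mm behind the grasp point.
Start: joints at [1.224, 0.332, -0.065, 1.46, 0.022, 1.35, -0.088], TCP at [0.199, -0.593, 0.223] pointing down, gripper open.
Joint ranges: [-2.6, 2.6], [-0.5, 2.12], [-1.47, 1.34], [0.16, 2.42], [-1.27, 4.41], [0.06, 2.06], [-2.6, 2.6]. Speed limits (rad/s): [2.22, 2.22, 2.79, 2.79, 3.14, 3.14, 3.14].

### API

Orientations are given as a unit quaternion [x, y, z, w].
In Python, from bench import * gives the robot as it stands.
- The arm moves only by the tool jog_arm, never from a script. Its argument "commands" is a list of rows, each an object with "translation": the shift along the world's x, y, z in mm, a list of three; "twist": the turn about the world's z in rad. A call has 1 to 20 rows; each row shifts and turns the commanded pose from where the row before left it; what a row does not reach is not made up. A row lasts 1/10 s, in which the tool goes at most 50 mm and 8.59 degrees, less where a joint would pass 70% of its speed; a pose out of reach is approached as far as the arm can. A call is refused whole if a number of a shift passes 50 or a number of a turn 0.15, either way. A call with a gripper value outside its range is refused whole. "grip" is the closure, from 0 (fully open) to 1 (shut), set as the call begins (left out, the last holds). The fingers move at their own pace and stop on an object; "grip_force" is the grip in N (left out, the last holds). Time passes only in rows, so rows that do not move let the fingers close. It gives the time, the measured TCP pose, the force and the opening at its end, in the units of the state.
- read_state(): the state, without advancing time (a new reading comes with each control period).
- camera(name): name is "scene" or "top" or "wrist"; returns a dict with "img" (384x512x3 uint8, red, green, blue), "fx", "fy", "cx", "cy" (pixels), "cam_to_world" (4x4, takes a point from camera to world coordinates). Camera axes: x right, y down, z forward; pixel columns grow to the right and rows downward; lengths in m; the calibration is good to about 2 mm. A picture is of the moment at which its call begins. There is no depth.
- close_job(): hands the job in, once; it reports no verdict.
The state is a dict: "time": time; "joint_positions": joint angles; "joint_vel": joint speeds; "joint_torque": joint torques, N m; "ee_pos": TCP position; "eef_rot": TCP orientation; "ft_force": force on the tool from outside, world axes, zero at the start; "torque": the same for the moment, N m; "width": finger opening in m.
Only numpy, scipy, OpenCV 4.12 (cv2) and the standard library are available. Lean on these libraries where they do the work, as an engineer would, in place of code of your own. Each camera call takes 0.05 s, during which the arm holds its last target.

### The job

Fill the round setting tray with all seven kiln props, packed as one in the middle and six round it, so that every prop stands upright wholly within the tray's round outline and none sticks out of the open mouth. The clay is unfired and tears if picked up: slide the props along the table, never lift or tip them, and leave the pots, jars and tools around them where they are.

Things in the scene. Friction and masses are not known exactly. Their poses are not given: they have to be found in the camera images.
- tray_center (a point): round steel tray, fixed: wall 25 mm tall, inner radius 79, outer 84 mm; sheet floor under 1 mm, no step to slide over. The wall is open over 90 deg: the mouth, 45 deg either side of the point's own -x axis, which points out through its middle. The point is on the tray's axis, 25 mm above the table. Seven props fit only as one in the middle and six round it, 48 mm apart when touching, 7 mm slack
- prop1_mid (a point): unfired kiln prop: plain solid clay cylinder, 48 mm diameter, 50 mm tall, about 0.2 kg (solid; the dark spot on its top is only a mark), standing upright; the point is its centre, 25 mm above its foot; starts inside the tray
- prop2_mid (a point): unfired kiln prop: plain solid clay cylinder, 48 mm diameter, 50 mm tall, about 0.2 kg (solid; the dark spot on its top is only a mark), standing upright; the point is its centre, 25 mm above its foot; starts inside the tray
- prop3_mid (a point): unfired kiln prop: plain solid clay cylinder, 48 mm diameter, 50 mm tall, about 0.2 kg (solid; the dark spot on its top is only a mark), standing upright; the point is its centre, 25 mm above its foot; starts inside the tray
- prop4_mid (a point): unfired kiln prop: plain solid clay cylinder, 48 mm diameter, 50 mm tall, about 0.2 kg (solid; the dark spot on its top is only a mark), standing upright; the point is its centre, 25 mm above its foot; starts in or just inside the tray's mouth
- prop5_mid (a point): unfired kiln prop: plain solid clay cylinder, 48 mm diameter, 50 mm tall, about 0.2 kg (solid; the dark spot on its top is only a mark), standing upright; the point is its centre, 25 mm above its foot; starts out on the table
- prop6_mid (a point): unfired kiln prop: plain solid clay cylinder, 48 mm diameter, 50 mm tall, about 0.2 kg (solid; the dark spot on its top is only a mark), standing upright; the point is its centre, 25 mm above its foot; starts out on the table
- prop7_mid (a point): unfired kiln prop: plain solid clay cylinder, 48 mm diameter, 50 mm tall, about 0.2 kg (solid; the dark spot on its top is only a mark), standing upright; the point is its centre, 25 mm above its foot; starts out on the table
- jar: bystander: small round lidded jar, 24 mm radius (lid included), 55 mm tall, standing among the loose props; origin at the centre of its foot
- dish: bystander: small round dish, solid, 27 mm radius at its rim, 18 mm tall; origin at the centre of its foot
- weight: bystander: round brass weight with a knob, 25 mm radius, 36 mm tall; origin at the centre of its foot
- vase: bystander: bisque vase, 44 mm radius at the belly, 118 mm tall; origin at the centre of its foot
- bottle: bystander: capped plastic bottle, 30 mm radius, 130 mm tall; origin at the centre of its foot
- brush: bystander: brush with a wooden handle lying off to one side of the work, 180 mm long along its own x axis
- scraper: bystander: spatula-shaped scraper lying off to one side of the work, 180 mm long along its own x axis
Things that resemble listed ones, but are neither listed nor needed, are in the scene too. What is shaped like the part that bears prop7_mid but pink is not meant. What is shaped like the part that bears prop5_mid but orange is not meant.

How it is judged:
By the outcome, as a careful person would: the job done as asked, in the order asked, and still so for the second after the job is handed in, with the robot touching nothing.
It also fails if it takes over 72 s, if anything falls off the work surface, if the arm or the gripper's body presses on something with over 40 N, if the wrist force passes 120 N, or if a joint passes its speed limit or range.

## Working session

There is one attempt and no reset: what is moved stays moved. The work goes in short steps, Python scripts to look and compute and a tool call to move; the robot and the scene stay as the last step left them, time stands still between calls to the robot, and variables do not carry over. Pictures are saved under pics/ and viewed, and the job is handed in when it is done.

Besides the shell and the picture viewer there is one more tool, called after "Request:" as name(argument=value, ...) on one line, values as JSON. jog_arm: Moves the arm, as the interface text tells. Its arguments: {"type":"object","properties":{"commands":{"type":"array"},"grip":{"type":"number"},"grip_force":{"type":"number"}},"required":["commands"]}

```bash
mkdir -p pics; ls; python3 - <<'E'
from bench import *
import cv2,pickle
s=read_state();print(s)
for n in("top","scene"):
    c=camera(n);pickle.dump(c,open(f"pics/{n}0.pkl","wb"))
    cv2.imwrite(f"pics/{n}0.png",cv2.resize(c["img"][:,:,::-1],(800,600),interpolation=cv2.INTER_CUBIC))
    print(n,c["fx"],c["fy"],c["cx"],c["cy"],c["cam_to_world"])
E
```

```text
pics
{'time': 0.0, 'joint_positions': array([ 1.22442902,  0.33287715, -0.06467708,  1.46093713,  0.02158786,
        1.34986747, -0.08847217]), 'joint_vel': array([ 0.00023136, -0.00015719, -0.00057655,  0.00049005,  0.00031359,
       -0.00020424, -0.00047489]), 'joint_torque': array([ 9.42734368e-04, -6.23265624e+01,  2.51352129e-02, -3.89896059e+01,
       -6.14081486e-02,  3.97861737e-02,  1.65172987e-04]), 'ee_pos': array([ 0.19870453, -0.59217618,  0.22175257]), 'eef_rot': array([-0.57378568,  0.41327885, -0.41245486,  0.57432706]), 'ft_force': array([-0.31371707, -0.33625394,  0.10670489]), 'torque': array([-0.04047957,  0.02240966,  0.00517811]), 'width': 0.08660758325758074}
top 435.0508113316021 435.0508113316021 251.31917813278298 187.95694195508332 [[ 0.0088155  -0.98152812  0.19111474  0.24170876]
 [-0.9999577  -0.00815167  0.00425942  0.01006391]
 [-0.00262283 -0.19114421 -0.98155846  1.49948807]
 [ 0.          0.          0.          1.        ]]
scene 462.45790119787347 462.45790119787347 258.4894966203217 190.8807083413275 [[-0.46897125  0.64552508 -0.60279626  1.27728021]
 [ 0.88319505  0.33835233 -0.32478333  0.39248428]
 [-0.00569827 -0.68470072 -0.72880207  0.96439685]
 [ 0.          0.          0.          1.        ]]
```

View pics/top0.png

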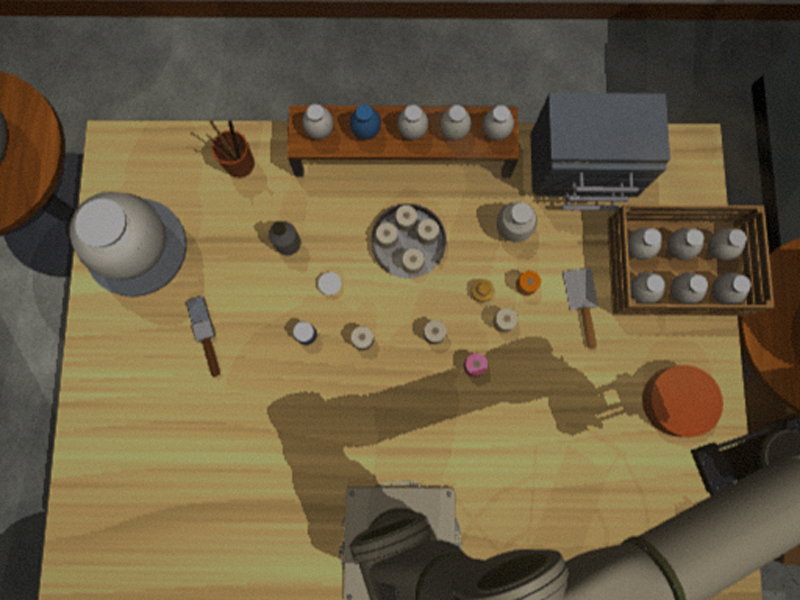

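View pics/scene0.png

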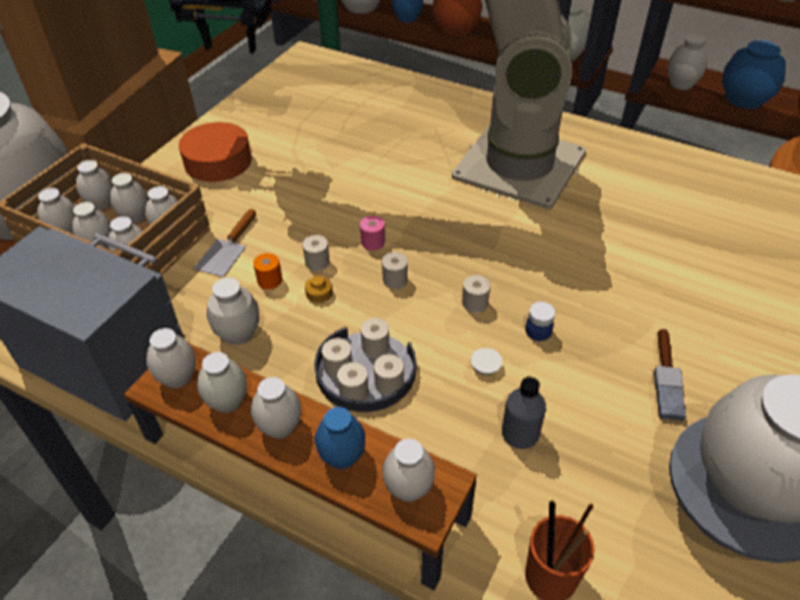

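The top view shows the tray at about (409,241). Four props are inside it, at (406,215), (387,233), (428,229) and (413,259). The three loose grey props are at (362,337), (435,331) and (506,320). Pink (476,364) and orange (529,282) are decoys. The jar is at (304,333), the weight at (483,291) and the dish at (329,284). I'll confirm with enlarged crops and measure.

```bash
cat > h.py <<'E'
import numpy as np,cv2,pickle
def ray(c,u,v,z):
    T=np.array(c["cam_to_world"]);d=T[:3,:3]@np.array([(u-c["cx"])/c["fx"],(v-c["cy"])/c["fy"],1]);o=T[:3,3]
    return o+d*(z-o[2])/d[2]
def proj(c,p):
    T=np.array(c["cam_to_world"]);q=T[:3,:3].T@(np.array(p)-T[:3,3]);return c["fx"]*q[0]/q[2]+c["cx"],c["fy"]*q[1]/q[2]+c["cy"]
E
python3 - <<'E'
from h import *
c=pickle.load(open("pics/top0.pkl","rb"))
im=c["img"][120:250,170:390,::-1]
cv2.imwrite("pics/crop0.png",cv2.resize(im,None,fx=3.6,fy=3.6,interpolation=cv2.INTER_CUBIC))
for n,(u,v),z in [("p_top",(406,215),.05),("p_l",(387,233),.05),("p_r",(428,229),.05),("p4",(413,259),.05),("oL",(362,337),.05),("oM",(435,331),.05),("oR",(506,320),.05),("tray",(409,241),.025),("jar",(304,333),.05),("dish",(329,284),.018),("weight",(483,291),.03)]:
    print(n,ray(c,u*.64,v*.64,z).round(4))
E
```

```text
p_top [ 0.7023 -0.0117  0.05  ]
p_l [0.6605 0.0301 0.05  ]
p_r [ 0.6704 -0.0605  0.05  ]
p4 [ 0.6018 -0.0275  0.05  ]
oL [0.4287 0.0814 0.05  ]
oM [ 0.443  -0.0753  0.05  ]
oR [ 0.4682 -0.2284  0.05  ]
tray [ 0.6495 -0.0191  0.025 ]
jar [0.4363 0.2062 0.05  ]
dish [0.551  0.1585 0.018 ]
weight [ 0.5355 -0.1825  0.03  ]
```

View pics/crop0.png

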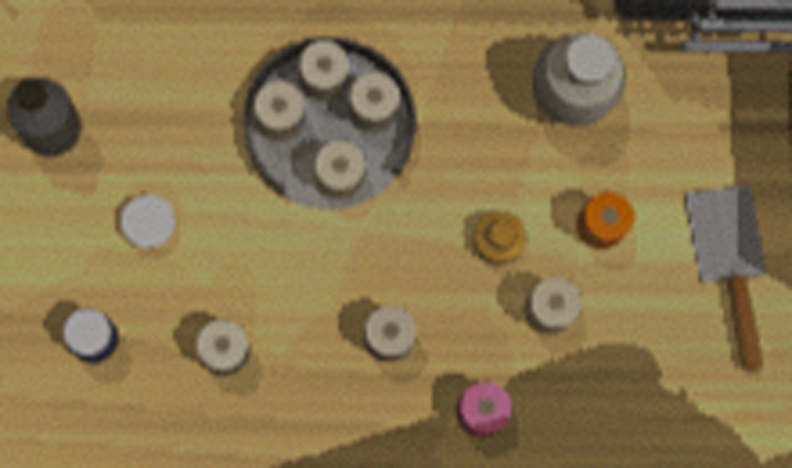

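The crop confirms it: the grey props fit the description, and the pink (486,407) and orange (608,218) ones are decoys. The jar is the blue item with a white lid at (90,335). Next I'll refine positions with circle-edge fitting and overlay the results.

```bash
cat >> h.py <<'E'
from scipy.ndimage import map_coordinates,gaussian_filter
from scipy.optimize import minimize
A=np.linspace(0,2*np.pi,72,endpoint=False)
def circ(c,x,y,z,r,a=A):
    return np.array([proj(c,(x+r*np.cos(t),y+r*np.sin(t),z)) for t in a])
def fit(c,x,y,z,r,rng=12,img=None):
    g=gaussian_filter(c["img"].astype(float),(0.7,0.7,0))
    # dark-ring: inside brightness minus outside, all channels; use blue-weighted
    g=g.mean(2)*.3+g[:,:,2]*.7
    def sc(p):
        i=circ(c,p[0],p[1],z,r-3e-3,A[::2]);o=circ(c,p[0],p[1],z,r+3e-3,A[::2])
        return -np.clip(map_coordinates(g,[i[:,1],i[:,0]],order=1)-map_coordinates(g,[o[:,1],o[:,0]],order=1),-10,50).mean()
    best=min(((sc((x+dx*1e-3,y+dy*1e-3)),x+dx*1e-3,y+dy*1e-3) for dx in range(-rng,rng+1,2) for dy in range(-rng,rng+1,2)))
    r_=minimize(sc,best[1:],method="Nelder-Mead",options=dict(initial_simplex=[best[1:],(best[1]+.002,best[2]),(best[1],best[2]+.002)]))
    return r_.x,-r_.fun
def overlay(c,items,fn,box,s):
    u0,v0,u1,v1=box
    im=cv2.resize(c["img"][v0:v1,u0:u1,::-1],None,fx=s,fy=s,interpolation=cv2.INTER_CUBIC).copy()
    for (x,y,z,r,col) in items:
        p=((circ(c,x,y,z,r)-[u0,v0]+.5)*s).astype(int)
        cv2.polylines(im,[p.reshape(-1,1,2)],True,col,1)
    cv2.imwrite(fn,im)
E
python3 - <<'E'
from h import *
c=pickle.load(open("pics/top0.pkl","rb"));c2=pickle.load(open("pics/scene0.pkl","rb"))
P=dict(back=(.7023,-.0117),L=(.6605,.0301),R=(.6704,-.0605),p4=(.6018,-.0275),oL=(.4287,.0814),oM=(.443,-.0753),oR=(.4682,-.2284))
it=[];it2=[]
for k,p in P.items():
    f,s=fit(c,*p,.05,.024);f2,s2=fit(c2,*p,.05,.024)
    print(k,f.round(4),round(s,1),f2.round(4),round(s2,1)); it.append((*f,.05,.024,(0,0,255)));it2.append((*f2,.05,.024,(0,0,255)))
t=(.6495,-.0191)
for r in(.079,.084): it.append((*t,.025,r,(0,255,0)));it2.append((*t,.025,r,(0,255,0)))
overlay(c,it,"pics/ov1.png",(215,120,310,230),6)
overlay(c2,it2,"pics/ov2.png",(190,190,280,270),8)
E
```

```text
back [ 0.7026 -0.0108] 44.4 [ 0.7056 -0.0128] 41.7
L [0.6628 0.0328] 42.7 [0.6627 0.0313] 39.8
R [ 0.6724 -0.0604] 44.6 [ 0.6743 -0.0615] 46.3
p4 [ 0.604  -0.0262] 27.8 [ 0.6039 -0.0277] 35.4
oL [0.4306 0.0833] 40.9 [0.4314 0.0816] 39.8
oM [ 0.4449 -0.0738] 35.9 [ 0.4444 -0.0761] 39.0
oR [ 0.4724 -0.229 ] 33.4 [ 0.4714 -0.2297] 48.8
```

View pics/ov1.png

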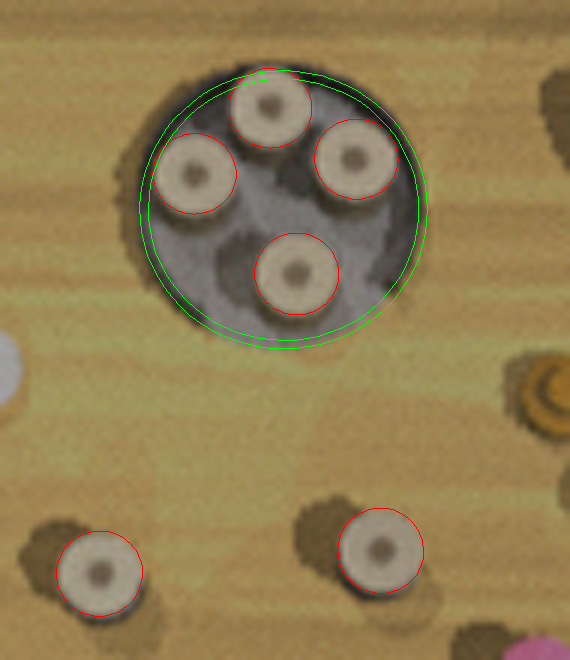

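View pics/ov2.png

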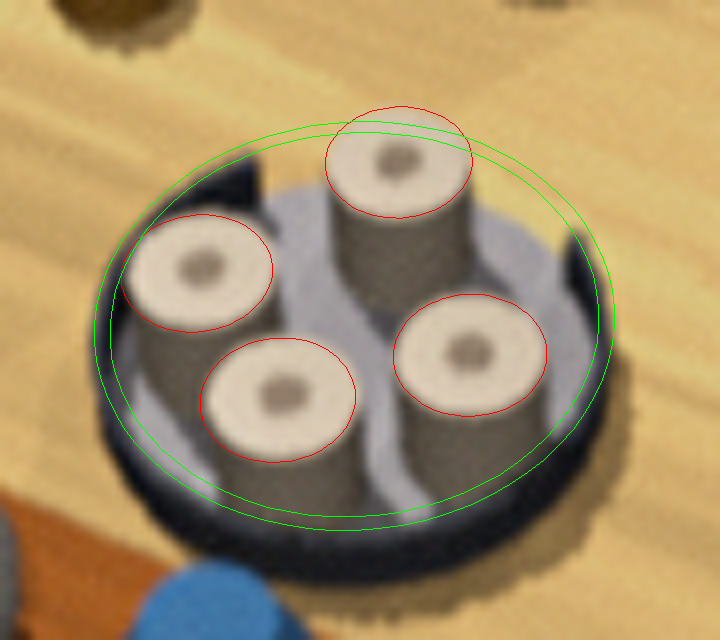

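Prop fits agree between cameras to 2–3 mm. Next: the tray centre and mouth axis, from the rim ends.

```bash
python3 - <<'E'
from h import *
c=pickle.load(open("pics/top0.pkl","rb"));c2=pickle.load(open("pics/scene0.pkl","rb"))
for p in[(258,153),(577,233)]: print("tip scene",ray(c2,190+p[0]/8-.5,190+p[1]/8-.5,.025).round(4))
for n,cc in(("top",c),("scene",c2)):
    g=cv2.resize(cc["img"],None,fx=1,fy=1)
for n,cc in(("top",c),("scene",c2)):
    # unwrap: rows = radius 60..100 mm, cols = angle, at z=.025
    th=np.radians(np.arange(0,360,1));R=np.arange(.060,.100,.0005)
    rows=[]
    for r in R:
        p=circ(cc,.6495,-.0191,.025,r,th);rows.append(np.stack([map_coordinates(cc["img"][:,:,k].astype(float),[p[:,1],p[:,0]],order=1) for k in(2,1,0)],1))
    im=np.array(rows);im[38]=(0,255,0);im[48]=(0,255,0)
    cv2.imwrite(f"pics/unw_{n}.png",cv2.resize(im.astype(np.uint8),(720,240)))
E
python3 -c "
import cv2,numpy as np
cv2.imwrite('pics/unw.png',np.vstack([cv2.imread('pics/unw_top.png'),cv2.imread('pics/unw_scene.png')]))"
```

```text
tip scene [ 0.6041 -0.083   0.025 ]
tip scene [0.5852 0.0283 0.025 ]
```

View pics/unw.png

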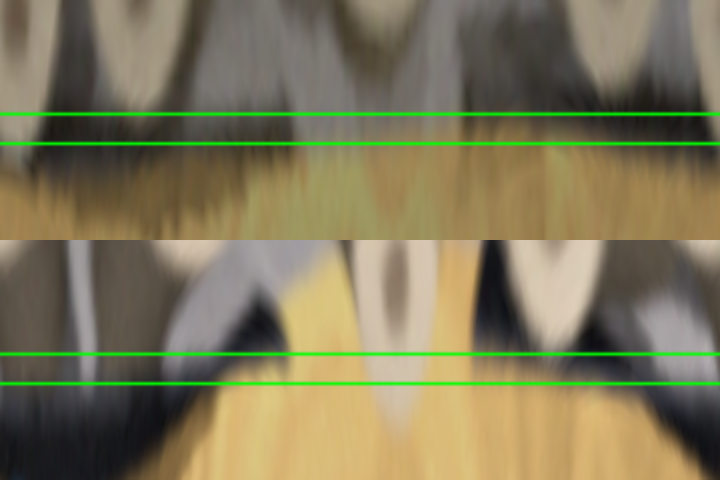

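```bash
cat >> h.py <<'E'
C=np.array([.651,-.0178]);AX=np.radians(9.6);a_=np.array([np.cos(AX),np.sin(AX)]);l_=np.array([-np.sin(AX),np.cos(AX)])
def t2w(d,l): return C+d*a_+l*l_
def w2t(x,y): q=np.array([x,y])-C; return np.array([q@a_,q@l_])
from scipy.spatial.transform import Rotation as Ro
def yaw(s):
    m=Ro.from_quat(s["eef_rot"]).as_matrix(); return m
E
python3 - <<'E'
from bench import *
from h import *
s=read_state();m=yaw(s);print(m.round(3)); j=m[:,0];print("jaw az",np.degrees(np.arctan2(j[1],j[0])))
print(t2w(-.09,-.001), "jaw target deg",99.6)
c=camera("wrist");cv2.imwrite("pics/w0.png",c["img"][:,:,::-1]);print(c["cam_to_world"])
E
```

```text
[[ 0.318 -0.     0.948]
 [-0.948  0.001  0.318]
 [-0.001 -1.    -0.   ]]
jaw az -71.44888818660867
[ 0.56242713 -0.03379518] jaw target deg 99.6
[[ 0.31805958 -0.91363568 -0.25319549  0.26753637]
 [-0.94806964 -0.30691072 -0.08348508 -0.5699441 ]
 [-0.00143346  0.26660019 -0.96380615  0.38340358]
 [ 0.          0.          0.          1.        ]]
```

View pics/w0.png

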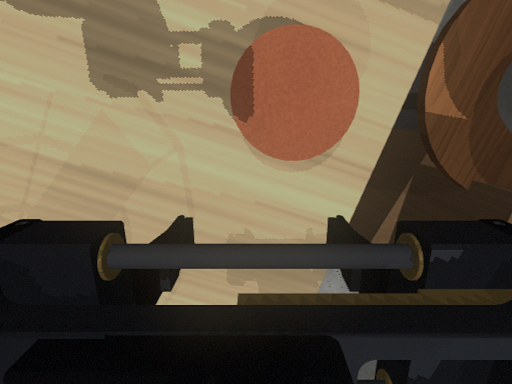

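Request:
jog_arm(commands=[{"translation":[22,34,0],"twist":-0.08},{"translation":[23,35,0],"twist":-0.076},{"translation":[23,35,0],"twist":0},{"translation":[23,35,0],"twist":0},{"translation":[23,35,0],"twist":0},{"translation":[23,35,0],"twist":0},{"translation":[23,35,0],"twist":0},{"translation":[23,35,0],"twist":0},{"translation":[23,35,0],"twist":0},{"translation":[23,35,0],"twist":0},{"translation":[23,35,0],"twist":0},{"translation":[23,35,0],"twist":0},{"translation":[23,35,0],"twist":0},{"translation":[22,35,0],"twist":0},{"translation":[22,35,0],"twist":0},{"translation":[22,34,0],"twist":0},{"translation":[0,0,0],"twist":0}], grip=0.75, grip_force=20)

```text
time: 1.85
ee_pos: [0.5643, -0.0282, 0.2222]
eef_rot: [-0.541, 0.455, -0.454, 0.543]
ft_force: [-0.3, 0.5, 0.3]
width: 0.0216
```

```bash
python3 - <<'E'
from bench import *
from h import *
s=read_state();m=yaw(s);print(s["ee_pos"],s["width"],"push az",np.degrees(np.arctan2(m[1,2],m[0,2])))
c=camera("wrist");pickle.dump(c,open("pics/w1.pkl","wb"));cv2.imwrite("pics/w1.png",c["img"][:,:,::-1])
E
```

```text
[ 0.56430658 -0.02819644  0.22224474] 0.02162341709927012 push az 10.052821923077826
```

View pics/w1.png

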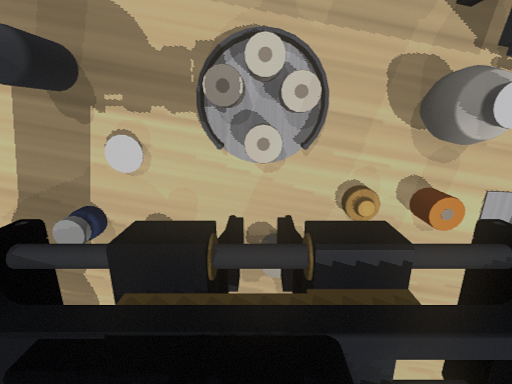

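The wrist view shows the tray with its mouth toward the gripper, prop4 at (263,144), and the other tray props at (265,54), (222,86) and (301,91). I'll check the tray model in it.

```bash
python3 - <<'E'
from h import *
c=pickle.load(open("pics/w1.pkl","rb"))
P=dict(back=(.704,-.0118),L=(.6628,.032),R=(.6734,-.061),p4=(.604,-.027))
it=[]
for k,p in P.items():
    f,s=fit(c,*p,.05,.024);print(k,f.round(4),round(s,1),(w2t(*f)*1000).round(1));it.append((*f,.05,.024,(0,0,255)))
for r in(.079,.084): it.append((*C,.025,r,(0,255,0)))
for sg in(-1,1):
    t=AX+np.pi+sg*np.pi/4;it.append((C[0]+.0815*np.cos(t),C[1]+.0815*np.sin(t),.025,.002,(255,0,0)))
overlay(c,it,"pics/ov3.png",(185,15,340,170),5)
E
```

```text
back [ 0.7031 -0.008 ] 47.4 [53.  1.]
L [0.6645 0.0325] 28.4 [21.7 47.3]
R [ 0.6707 -0.0597] 46.8 [ 12.5 -44.6]
p4 [ 0.6027 -0.0251] 34.1 [-48.9   0.9]
```

View pics/ov3.png

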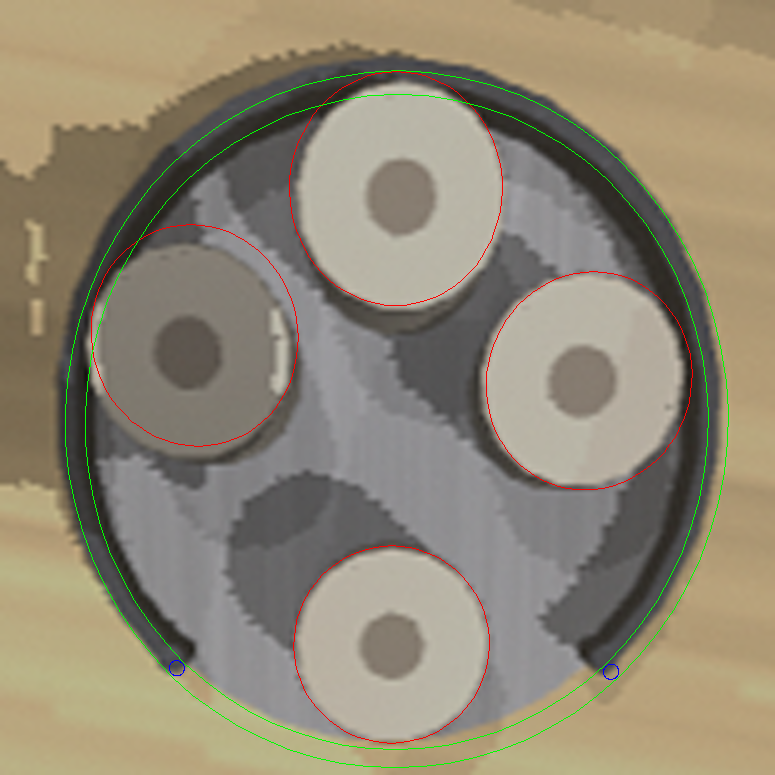

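Request:
jog_arm(commands=[{"translation":[-2,-5,-40],"twist":-0.008},{"translation":[0,0,-45],"twist":0},{"translation":[0,0,-45],"twist":0},{"translation":[0,0,-35],"twist":0},{"translation":[0,0,-25],"twist":0},{"translation":[0,0,-10],"twist":0},{"translation":[0,0,0],"twist":0}])

```text
time: 2.6
ee_pos: [0.5599, -0.0404, 0.0217]
eef_rot: [0.539, -0.459, 0.458, -0.538]
ft_force: [0.1, -0.4, 0.9]
width: 0.0217
```

```bash
cat >> h.py <<'E'
def st():
    from bench import read_state
    s=read_state();m=yaw(s);print("t",round(s["time"],2),s["ee_pos"].round(4),"tray",(w2t(*s["ee_pos"][:2])*1000).round(1),"w",round(s["width"],4),"az",round(np.degrees(np.arctan2(m[1,2],m[0,2])),2),"F",s["ft_force"].round(1));return s
def pic(name,fn,zoom=1,box=None):
    from bench import camera
    c=camera(name);pickle.dump(c,open(f"pics/{fn}.pkl","wb"));im=c["img"][:,:,::-1]
    if box:im=im[box[1]:box[3],box[0]:box[2]]
    cv2.imwrite(f"pics/{fn}.png",cv2.resize(im,None,fx=zoom,fy=zoom,interpolation=cv2.INTER_CUBIC));return c
E
python3 -c "
from h import *
st();pic('wrist','w2');pic('scene','s2',4,(150,140,340,280))"
```

```text
t 2.6 [ 0.5599 -0.0404  0.0217] tray [-93.6  -7.1] w 0.0217 az 9.1 F [ 0.1 -0.4  0.9]
```

View pics/w2.png

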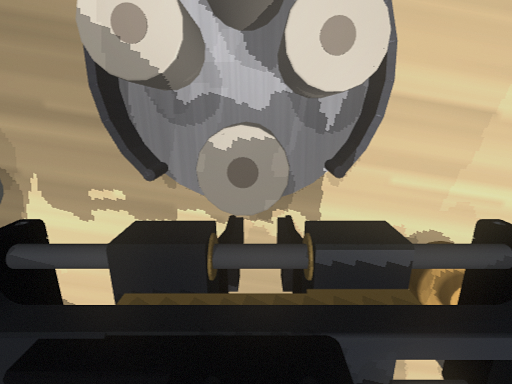

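View pics/s2.png

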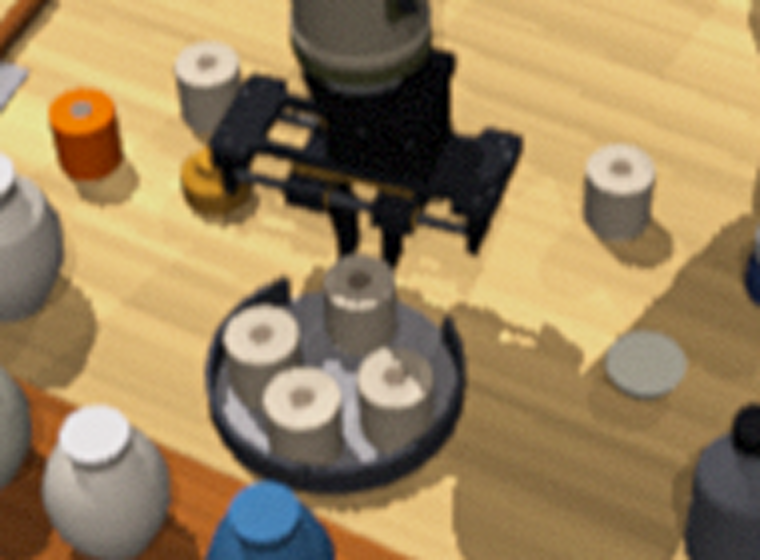

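Request:
jog_arm(commands=[{"translation":[-1,6,0],"twist":0.006},{"translation":[0,0,0],"twist":0},{"translation":[6,1,0],"twist":0},{"translation":[6,1,0],"twist":0},{"translation":[4,0.7,0],"twist":0},{"translation":[0,0,0],"twist":0}])

```text
time: 3.3
ee_pos: [0.5766, -0.0306, 0.0226]
eef_rot: [-0.54, 0.457, -0.457, 0.54]
ft_force: [-0.4, -0.6, 0.2]
width: 0.0216
```

```bash

python3 -c "
from h import *
st();pic('wrist','w3')"
```

```text
t 3.3 [ 0.5766 -0.0306  0.0226] tray [-75.5  -0.2] w 0.0216 az 9.51 F [-0.4 -0.6  0.2]
```

View pics/w3.png

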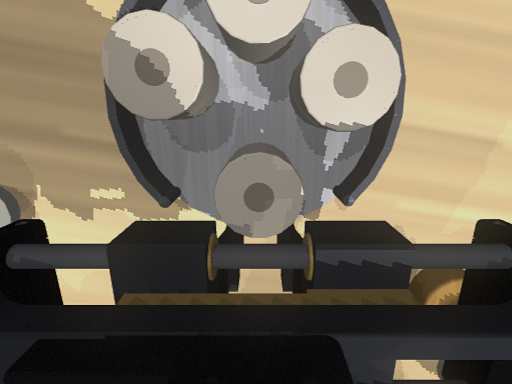

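Request:
jog_arm(commands=[{"translation":[6,1,0],"twist":0},{"translation":[6,1,0],"twist":0},{"translation":[6,1,0],"twist":0},{"translation":[6,1,0],"twist":0},{"translation":[6,1,0],"twist":0},{"translation":[5,1,0],"twist":0},{"translation":[3,0.5,0],"twist":0},{"translation":[0,0,0],"twist":0}])

```text
time: 4.15
ee_pos: [0.6143, -0.024, 0.0225]
eef_rot: [-0.54, 0.457, -0.457, 0.54]
ft_force: [0.3, -0.5, -0.6]
width: 0.0214
```

```bash

python3 -c "
from h import *
st();pic('wrist','w4')"
```

```text
t 4.15 [ 0.6143 -0.024   0.0225] tray [-37.3  -0. ] w 0.0214 az 9.51 F [ 0.3 -0.5 -0.6]
```

View pics/w4.png

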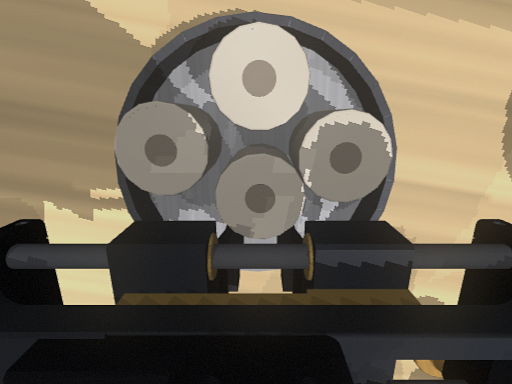

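```bash
cat >> h.py <<'E'
def spot(c,x,y,rng=.014):
    """centre of dark spot on prop top (z=.05) near guess -> world xy"""
    best=None
    g=gaussian_filter(c["img"].astype(float).mean(2),.5)
    def sc(p):
        i=np.vstack([circ(c,p[0],p[1],.05,r,A[::3]) for r in(.002,.005,.0065)]);o=np.vstack([circ(c,p[0],p[1],.05,r,A[::3]) for r in(.0095,.012)])
        f=lambda q:map_coordinates(g,[q[:,1],q[:,0]],order=1,mode="nearest")
        return f(i).mean()/max(f(o).mean(),1)+.3*f(o).std()/max(f(o).mean(),1)
    k=np.arange(-rng,rng+1e-9,.003)
    best=min((sc((x+u,y+v)),x+u,y+v) for u in k for v in k)[1:]
    r=minimize(sc,best,method="Nelder-Mead",options=dict(initial_simplex=[best,(best[0]+.002,best[1]),(best[0],best[1]+.002)]))
    return r.x,r.fun
E
python3 -c "
from h import *
c=pickle.load(open('pics/w1.pkl','rb'))
print('w1')
for p in [(53,0),(21,47),(13,-45),(-49,0)]:
    f,s=spot(c,*t2w(p[0]/1e3,p[1]/1e3));print((w2t(*f)*1000).round(1),round(s,2))
c=pickle.load(open('pics/w4.pkl','rb'))
print('w4')
for p in [(53,0),(21,47),(13,-45),(-7,0)]:
    f,s=spot(c,*t2w(p[0]/1e3,p[1]/1e3));print((w2t(*f)*1000).round(1),round(s,2),proj(c,(*f,.05)))
"
```

```text
w1
[51.7 -0.2] 0.7
[18.3 48.8] 0.71
[ 12.7 -43.1] 0.71
[-48.9   0.8] 0.7
w4
[50.7 -0.2] 0.7 (np.float64(258.5393778151163), np.float64(80.03965840505295))
[19.  48.4] 0.68 (np.float64(160.78498117817668), np.float64(148.7446808469177))
[ 14.2 -43.6] 0.7 (np.float64(345.46033010835527), np.float64(158.09464412063645))
[-7.2 -0.2] 0.69 (np.float64(258.90045635338), np.float64(199.03876660908927))
```

Request:
jog_arm(commands=[{"translation":[4,0.7,0],"twist":0},{"translation":[2,0.3,0],"twist":0},{"translation":[0,0,0],"twist":0},{"translation":[-20,-3.4,0],"twist":0},{"translation":[-25,-4,20],"twist":0},{"translation":[-30,-5,35],"twist":0},{"translation":[-35,-8,25],"twist":0},{"translation":[-40,-12,0],"twist":0},{"translation":[-40,-12,0],"twist":0},{"translation":[-30,-14,0],"twist":0},{"translation":[0,0,0],"twist":0},{"translation":[0,0,0],"twist":0}])

```text
time: 5.4
ee_pos: [0.4002, -0.0823, 0.1032]
eef_rot: [-0.539, 0.456, -0.458, 0.539]
ft_force: [-0.3, -0.2, 0.1]
width: 0.0216
```

```bash

python3 -c "
from h import *
st();c=pic('wrist','w5')
for p in [(53,0),(21,47),(13,-45),(-2,0)]:
    f,s=spot(c,*t2w(p[0]/1e3,p[1]/1e3));print((w2t(*f)*1000).round(1),round(s,2))
"
```

```text
t 5.4 [ 0.4002 -0.0823  0.1032] tray [-258.1  -21.8] w 0.0216 az 9.43 F [-0.3 -0.2  0.1]
[72.8 -8.8] 0.99
[49. 24.] 0.99
[ 33.2 -29.8] 1.0
[ 1.1 -5.6] 0.99
```

View pics/w5.png

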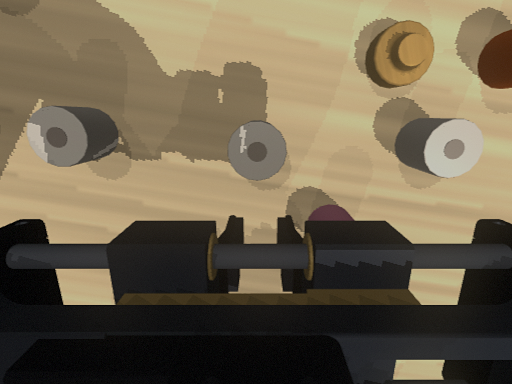

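```bash

python3 -c "
from h import *
c=pickle.load(open('pics/w5.pkl','rb'))
for p in [(.4306,.0825),(.4447,-.075),(.4719,-.2293),(.376,-.157)]:
    f,s=spot(c,*p);print(f.round(4),(w2t(*f)*1000).round(1),round(s,2))
"
```

```text
[0.4295 0.0839] [-201.5  137.3] 0.68
[ 0.4442 -0.0729] [-213.1  -19.8] 0.71
[ 0.4715 -0.2273] [-211.9 -176.7] 0.7
[ 0.3889 -0.1445] [-279.6  -81.3] 0.89
```

```bash
cat >> h.py <<'E'
C=C+.002*a_+.0017*l_
def rows(start,way,off=30.2):
    """way: list of (d,l,rel az deg,nrows) prop waypoints in tray mm; start=(x,y,az) TCP world m,deg. prints rows (dx,dy mm,tw)"""
    x,y,az=start;p0=None;out=[]
    def tcp(d,l,r):
        t=AX+np.radians(r);return t2w(d/1e3,l/1e3)-off/1e3*np.array([np.cos(t),np.sin(t)]),t
    cur=np.array([x,y]);ca=np.radians(az);prev=None
    for (d,l,r,n) in way:
        if prev is None:
            T,t=tcp(d,l,r);seq=[(cur+(T-cur)*k/n,ca+(t-ca)*k/n) for k in range(1,n+1)]
        else:
            seq=[tcp(*(np.array(prev)+(np.array((d,l,r))-prev)*k/n)) for k in range(1,n+1)]
        for T,t in seq: out.append((*((T-cur)*1000).round(1),round(t-ca,3)));cur=cur+np.round(T-cur,4);ca=ca+round(t-ca,3)
        prev=(d,l,r)
    for o in out:print(o)
E
python3 -c "
from h import *
print(w2t(.4002,-.0823)*1e3)
rows((.4002,-.0823,9.43),[(-230,-21.5,0,1),(-218,-21.5,0,1),(-100,-24,0,12),(-62,-26,0,5),(-44,-31,-34,6),(-27,-43.5,-38,5)])
"
```

```text
[-260.04439026  -23.47114271]
(np.float64(-0.5), np.float64(1.9), np.float64(0.003))
(np.float64(11.8), np.float64(2.0), np.float64(-0.0))
(np.float64(9.8), np.float64(1.5), np.float64(-0.0))
(np.float64(9.7), np.float64(1.4), np.float64(-0.0))
(np.float64(9.7), np.float64(1.4), np.float64(-0.0))
(np.float64(9.8), np.float64(1.5), np.float64(-0.0))
(np.float64(9.7), np.float64(1.4), np.float64(-0.0))
(np.float64(9.7), np.float64(1.4), np.float64(-0.0))
(np.float64(9.8), np.float64(1.5), np.float64(-0.0))
(np.float64(9.7), np.float64(1.4), np.float64(-0.0))
(np.float64(9.7), np.float64(1.4), np.float64(-0.0))
(np.float64(9.8), np.float64(1.5), np.float64(-0.0))
(np.float64(9.7), np.float64(1.4), np.float64(-0.0))
(np.float64(9.7), np.float64(1.4), np.float64(-0.0))
(np.float64(7.6), np.float64(0.9), np.float64(-0.0))
(np.float64(7.5), np.float64(0.9), np.float64(-0.0))
(np.float64(7.6), np.float64(0.9), np.float64(-0.0))
(np.float64(7.6), np.float64(0.8), np.float64(-0.0))
(np.float64(7.5), np.float64(0.9), np.float64(-0.0))
(np.float64(2.8), np.float64(2.6), np.float64(-0.099))
(np.float64(3.0), np.float64(2.7), np.float64(-0.099))
(np.float64(3.3), np.float64(2.7), np.float64(-0.099))
(np.float64(3.7), np.float64(2.6), np.float64(-0.099))
(np.float64(3.9), np.float64(2.5), np.float64(-0.099))
(np.float64(4.2), np.float64(2.5), np.float64(-0.098))
(np.float64(3.9), np.float64(-1.5), np.float64(-0.014))
(np.float64(4.0), np.float64(-1.6), np.float64(-0.014))
(np.float64(3.9), np.float64(-1.5), np.float64(-0.014))
(np.float64(4.0), np.float64(-1.5), np.float64(-0.014))
(np.float64(4.0), np.float64(-1.5), np.float64(-0.014))
```

Request:
jog_arm(commands=[{"translation":[-0.5,2,-30],"twist":0},{"translation":[0,0,-30],"twist":0},{"translation":[0,0,-13],"twist":0},{"translation":[0,0,0],"twist":0},{"translation":[6,1,0],"twist":0},{"translation":[6,1,0],"twist":0},{"translation":[10,1.5,0],"twist":0},{"translation":[10,1.5,0],"twist":0},{"translation":[10,1.4,0],"twist":0},{"translation":[10,1.5,0],"twist":0},{"translation":[10,1.4,0],"twist":0},{"translation":[10,1.4,0],"twist":0},{"translation":[10,1.5,0],"twist":0},{"translation":[10,1.4,0],"twist":0},{"translation":[10,1.4,0],"twist":0},{"translation":[10,1.5,0],"twist":0},{"translation":[6,1,0],"twist":0},{"translation":[0,0,0],"twist":0}])

```text
time: 7.25
ee_pos: [0.5184, -0.0618, 0.0296]
eef_rot: [-0.539, 0.457, -0.457, 0.54]
ft_force: [-0.7, -0.5, -0.6]
width: 0.0218
```

```bash

python3 -c "
from h import *
s=st();c=pic('wrist','w6')
p=w2t(*s['ee_pos'][:2])
for p in [(49,-2),(17,47),(12,-45),(-4,-2),(p[0]*1e3+30,p[1]*1e3)]:
    f,s=spot(c,*t2w(p[0]/1e3,p[1]/1e3));print((w2t(*f)*1000).round(1),round(s,2))
"
```

```text
t 7.25 [ 0.5184 -0.0618  0.0296] tray [-140.1  -23. ] w 0.0218 az 9.52 F [-0.7 -0.5 -0.6]
[-12.7  21.3] 0.83
[34.1 50.9] 0.57
[ 13.6 -64.3] 0.69
[ 9.1 -0.2] 1.0
[-108.5  -23.7] 0.69
```

View pics/w6.png

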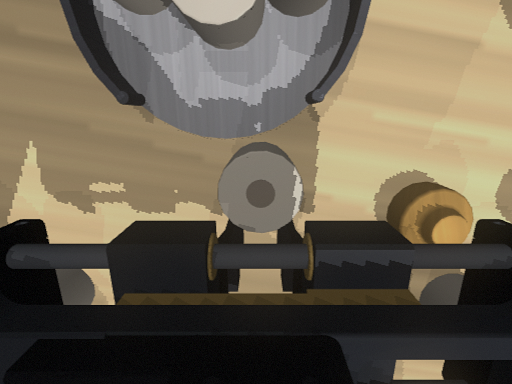

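```bash

python3 -c "
from h import *
c=pickle.load(open('pics/w6.pkl','rb'))
for u in [(120,93),(140,101),(312,99),(324,95)]:
    f=ray(c,*u,.025);print((w2t(*f[:2])*1000).round(1))
"
python3 -c "
import cv2
i=cv2.imread('pics/w6.png')[60:150,90:360];cv2.imwrite('pics/w6z.png',cv2.resize(i,None,fx=2.9,fy=2.9,interpolation=cv2.INTER_CUBIC))"
```

```text
[-55.2  57.8]
[-59.7  46.7]
[-58.7 -54.3]
[-56.5 -61.2]
```

View pics/w6z.png

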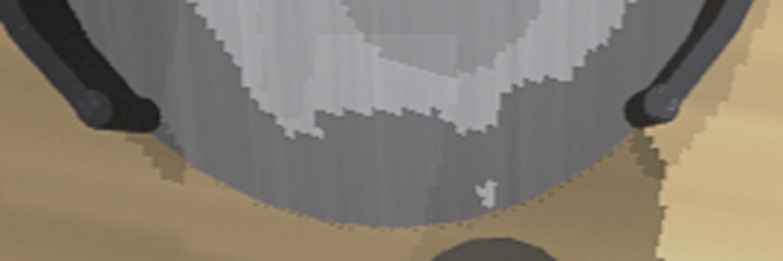

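```bash

python3 -c "
from h import *
rows((.5184,-.0618,9.52),[(-100,-23.5,0,1),(-64,-25,0,4),(-45,-30,-34,6),(-27,-43.5,-38,5)])
"
```

```text
(np.float64(9.8), np.float64(1.1), np.float64(0.001))
(np.float64(9.0), np.float64(1.2), np.float64(0.0))
(np.float64(8.9), np.float64(1.1), np.float64(0.0))
(np.float64(8.9), np.float64(1.1), np.float64(0.0))
(np.float64(9.0), np.float64(1.2), np.float64(0.0))
(np.float64(2.9), np.float64(2.6), np.float64(-0.099))
(np.float64(3.2), np.float64(2.7), np.float64(-0.098))
(np.float64(3.5), np.float64(2.7), np.float64(-0.099))
(np.float64(3.8), np.float64(2.6), np.float64(-0.099))
(np.float64(4.1), np.float64(2.6), np.float64(-0.099))
(np.float64(4.3), np.float64(2.5), np.float64(-0.099))
(np.float64(4.2), np.float64(-1.7), np.float64(-0.014))
(np.float64(4.2), np.float64(-1.7), np.float64(-0.014))
(np.float64(4.2), np.float64(-1.6), np.float64(-0.014))
(np.float64(4.2), np.float64(-1.7), np.float64(-0.014))
(np.float64(4.2), np.float64(-1.7), np.float64(-0.014))
```

Request:
jog_arm(commands=[{"translation":[9.5,1.1,0],"twist":0},{"translation":[9,1.2,0],"twist":0},{"translation":[9,1.1,0],"twist":0},{"translation":[9,1.1,0],"twist":0},{"translation":[9,1.2,0],"twist":0},{"translation":[2.9,2.6,0],"twist":-0.1},{"translation":[3.2,2.7,0],"twist":-0.1},{"translation":[3.5,2.7,0],"twist":-0.1},{"translation":[3.8,2.6,0],"twist":-0.1},{"translation":[4.1,2.6,0],"twist":-0.1},{"translation":[4.3,2.5,0],"twist":-0.1},{"translation":[0,0,0],"twist":0}])

```text
time: 8.5
ee_pos: [0.5857, -0.0399, 0.0297]
eef_rot: [0.38, -0.596, 0.596, -0.381]
ft_force: [-1.0, 1.1, -0.5]
width: 0.0218
```

```bash
cat >> h.py <<'E'
def tp(c,P):
    for p in P:
        f,s=spot(c,*t2w(p[0]/1e3,p[1]/1e3));print(p,(w2t(*f)*1000).round(1),round(s,2))
E
python3 -c "
from h import *
s=st();c=pic('wrist','w7')
tp(c,[(49,-2),(17,47),(12,-45),(-4,-2),(-45,-30)])
"
```

```text
t 8.5 [ 0.5857 -0.0399  0.0297] tray [-70.1 -12.6] w 0.0218 az -24.91 F [-1.   1.1 -0.5]
(49, -2) [50.1 -2.4] 0.69
(17, 47) [16.6 47.4] 0.67
(12, -45) [ 15.1 -47.5] 0.7
(-4, -2) [-3.  -3.6] 0.71
(-45, -30) [-42.  -30.3] 0.69
```

View pics/w7.png

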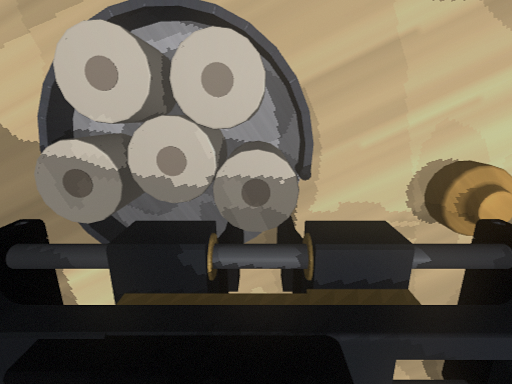

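```bash

python3 -c "
from h import *
rows((.5857,-.0399,-24.91),[(-41.5,-32,-38,2),(-27,-45,-42,5)])
"
```

```text
(np.float64(2.4), np.float64(0.0), np.float64(-0.03))
(np.float64(2.4), np.float64(0.0), np.float64(-0.031))
(np.float64(3.5), np.float64(-1.7), np.float64(-0.014))
(np.float64(3.5), np.float64(-1.7), np.float64(-0.014))
(np.float64(3.5), np.float64(-1.7), np.float64(-0.014))
(np.float64(3.6), np.float64(-1.8), np.float64(-0.014))
(np.float64(3.5), np.float64(-1.7), np.float64(-0.014))
```

Request:
jog_arm(commands=[{"translation":[2.4,0,0],"twist":-0.03},{"translation":[2.4,0,0],"twist":-0.03},{"translation":[3.5,-1.7,0],"twist":-0.014},{"translation":[3.5,-1.7,0],"twist":-0.014},{"translation":[3.5,-1.7,0],"twist":-0.014},{"translation":[3.5,-1.8,0],"twist":-0.014},{"translation":[3.5,-1.7,0],"twist":-0.014},{"translation":[0,0,0],"twist":0}])

```text
time: 9.35
ee_pos: [0.6075, -0.0497, 0.0296]
eef_rot: [0.341, -0.62, 0.62, -0.341]
ft_force: [0.5, 0.4, 0.3]
width: 0.0216
```

```bash

python3 -c "
from h import *
s=st();c=pic('wrist','w8')
tp(c,[(49,-2),(17,47),(18,-46),(-3,-3),(-27,-45)])
"
```

```text
t 9.35 [ 0.6075 -0.0497  0.0296] tray [-50.2 -25.9] w 0.0216 az -32.38 F [0.5 0.4 0.3]
(49, -2) [49.6 -3.1] 0.68
(17, 47) [19.5 61.4] 0.73
(18, -46) [ 19.9 -50.3] 0.69
(-3, -3) [-20.1  -6.1] 0.61
(-27, -45) [-27.6 -46.4] 0.71
```

View pics/w8.png

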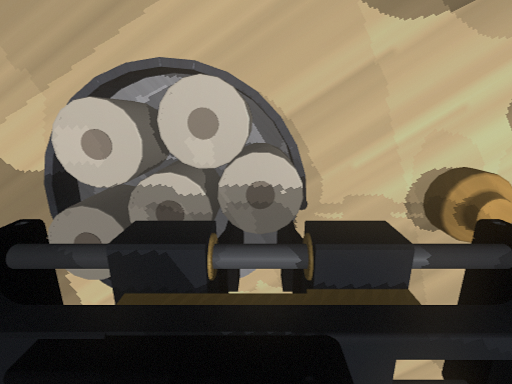

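Request:
jog_arm(commands=[{"translation":[-17,11,0],"twist":0},{"translation":[-20,10,30],"twist":0},{"translation":[-26,20,30],"twist":0},{"translation":[-32,25,10],"twist":-0.03},{"translation":[-36,29,0],"twist":-0.03},{"translation":[-36,29,0],"twist":-0.027},{"translation":[-30,24,0],"twist":0},{"translation":[-17,13,0],"twist":0},{"translation":[0,0,0],"twist":0},{"translation":[0,0,0],"twist":0}])

```text
time: 10.4
ee_pos: [0.3935, 0.1113, 0.1]
eef_rot: [0.313, -0.633, 0.634, -0.314]
ft_force: [0.4, 0.1, -0.4]
width: 0.0216
```

```bash

python3 -c "
from h import *
s=st();c=pic('wrist','w9')
tp(c,[(-203,136)])
pic('scene','s9',4,(150,110,340,260))
"
```

```text
t 10.4 [0.3935 0.1113 0.1   ] tray [-234.3  168.6] w 0.0216 az -37.3 F [ 0.4  0.1 -0.4]
(-203, 136) [-203.8  135.8] 0.69
```

View pics/w9.png

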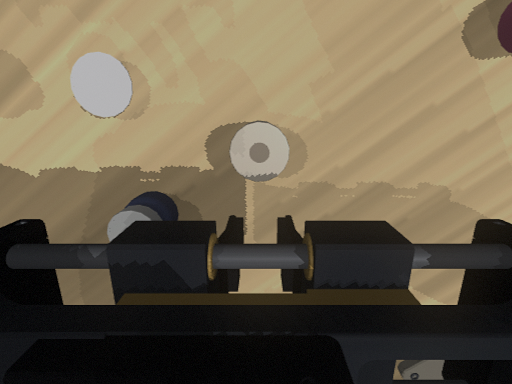

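View pics/s9.png

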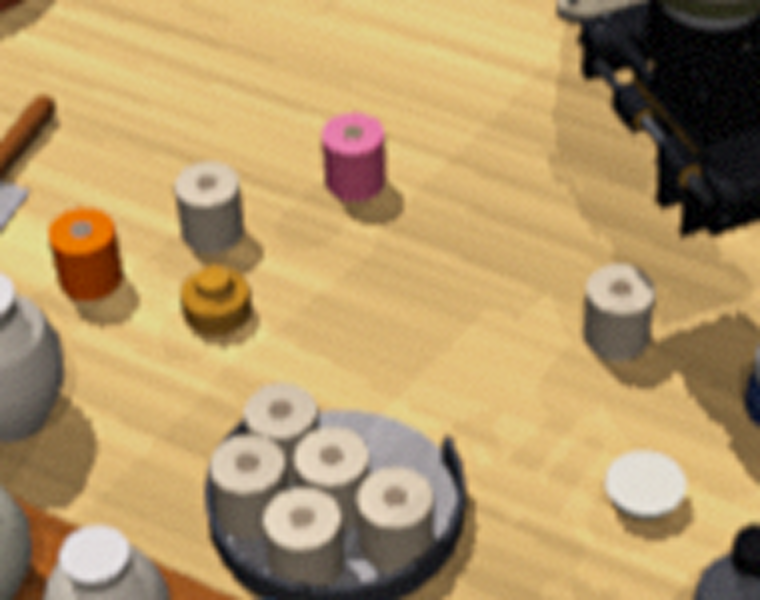

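```bash

python3 -c "
from h import *
rows((.3935,.1113,-37.3),[(-204.5,136.5,-47,2),(-140,67,-47,9),(-100,32,-28,6)])
"
```

```text
(np.float64(5.4), np.float64(-4.1), np.float64(-0.001))
(np.float64(5.4), np.float64(-4.2), np.float64(-0.001))
(np.float64(8.4), np.float64(-6.4), np.float64(0.0))
(np.float64(8.3), np.float64(-6.4), np.float64(0.0))
(np.float64(8.4), np.float64(-6.4), np.float64(0.0))
(np.float64(8.3), np.float64(-6.4), np.float64(0.0))
(np.float64(8.4), np.float64(-6.5), np.float64(0.0))
(np.float64(8.3), np.float64(-6.4), np.float64(0.0))
(np.float64(8.4), np.float64(-6.4), np.float64(0.0))
(np.float64(8.3), np.float64(-6.4), np.float64(0.0))
(np.float64(8.4), np.float64(-6.4), np.float64(0.0))
(np.float64(6.6), np.float64(-6.0), np.float64(0.056))
(np.float64(6.6), np.float64(-6.1), np.float64(0.055))
(np.float64(6.7), np.float64(-6.1), np.float64(0.055))
(np.float64(6.8), np.float64(-6.1), np.float64(0.055))
(np.float64(6.9), np.float64(-6.2), np.float64(0.056))
(np.float64(7.0), np.float64(-6.2), np.float64(0.055))
```

Request:
jog_arm(commands=[{"translation":[0,0,-35],"twist":0},{"translation":[0,0,-35],"twist":0},{"translation":[0,0,0],"twist":0},{"translation":[5.4,-4.1,0],"twist":0},{"translation":[5.4,-4.2,0],"twist":0},{"translation":[8.4,-6.4,0],"twist":0},{"translation":[8.4,-6.4,0],"twist":0},{"translation":[8.4,-6.4,0],"twist":0},{"translation":[8.4,-6.4,0],"twist":0},{"translation":[8.4,-6.4,0],"twist":0},{"translation":[8.4,-6.4,0],"twist":0},{"translation":[8.4,-6.4,0],"twist":0},{"translation":[8.4,-6.4,0],"twist":0},{"translation":[8.4,-6.4,0],"twist":0},{"translation":[6.6,-6,0],"twist":0.055},{"translation":[6.6,-6,0],"twist":0.055},{"translation":[6.7,-6,0],"twist":0.055},{"translation":[6.8,-6.1,0],"twist":0.055},{"translation":[6.9,-6.1,0],"twist":0.055},{"translation":[0,0,0],"twist":0}])

```text
time: 12.5
ee_pos: [0.5145, 0.0142, 0.0717]
eef_rot: [-0.398, 0.587, -0.582, 0.398]
ft_force: [-0.8, 0.2, 0.1]
width: 0.0219
```

```bash

python3 -c "
from h import *
s=st();c=pic('wrist','w10')
tp(c,[(-106,38),(17,47),(-5,0)])
"
```

```text
t 12.5 [0.5145 0.0142 0.0717] tray [-131.2   52.6] w 0.0219 az -21.53 F [-0.8  0.2  0.1]
(-106, 38) [-88.1  29.9] 0.88
(17, 47) [15.5 47.3] 0.69
(-5, 0) [-1.9 -1.8] 0.8
```

View pics/w10.png

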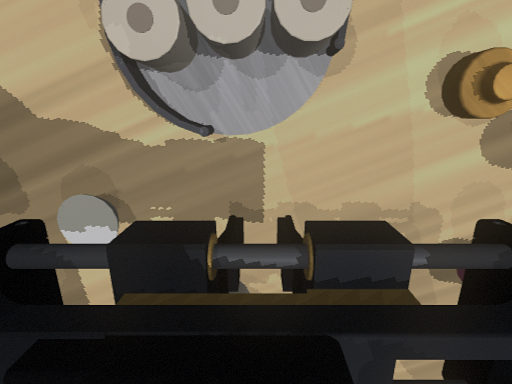

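The arm didn't get down at the short reach: z stayed at 0.072, so the fork passed above the prop without touching it. I'll go back with a start pose at larger radius and descend in small steps.

Request:
jog_arm(commands=[{"translation":[-10,10,28],"twist":-0.13},{"translation":[-20,20,0],"twist":-0.135},{"translation":[-25,25,0],"twist":-0.135},{"translation":[-25,25,0],"twist":-0.135},{"translation":[-24,23,0],"twist":-0.135},{"translation":[0,0,0],"twist":0},{"translation":[0,0,-20],"twist":0},{"translation":[0,0,-15],"twist":0},{"translation":[0,0,0],"twist":0}])

```text
time: 13.45
ee_pos: [0.4506, 0.0718, 0.052]
eef_rot: [-0.274, 0.66, -0.652, 0.254]
ft_force: [-0.1, 0.6, -0.3]
width: 0.022
```

```bash

python3 -c "
from h import *
s=st();print(s['joint_positions'].round(2));c=pic('wrist','w11')
tp(c,[(-204,136)])
"
```

```text
t 13.45 [0.4506 0.0718 0.052 ] tray [-184.6  120. ] w 0.022 az -46.16 F [-0.1  0.6 -0.3]
[-0.42  0.16  0.18  2.06 -0.05  0.95 -2.59]
(-204, 136) [-223.7  136.9] 0.52
```

View pics/w11.png

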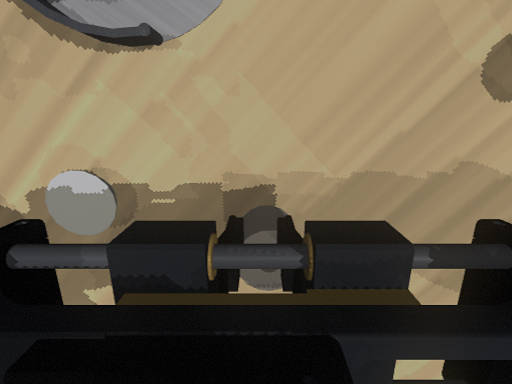

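Joint 7 is at its limit (-2.59), which truncated the motion; the fork is right over the prop. I'll lift at once and use a heading inside the joint range (about -25°).

Request:
jog_arm(commands=[{"translation":[0,0,25],"twist":0},{"translation":[0,0,25],"twist":0.05},{"translation":[-20,9,0],"twist":0.1},{"translation":[-20,9,0],"twist":0.1},{"translation":[-16,8,0],"twist":0.1},{"translation":[0,0,0],"twist":0},{"translation":[0,0,0],"twist":0}])

```text
time: 14.2
ee_pos: [0.3966, 0.0979, 0.1044]
eef_rot: [-0.382, 0.603, -0.598, 0.365]
ft_force: [0.1, -0.7, -0.1]
width: 0.022
```

```bash

python3 -c "
from h import *
s=st();print(s['joint_positions'].round(2),yaw(s).round(3));c=pic('wrist','w12')
tp(c,[(-204,136)])
"
```

```text
t 14.2 [0.3966 0.0979 0.1044] tray [-233.5  154.8] w 0.022 az -26.2 F [ 0.1 -0.7 -0.1]
[-0.51 -0.02  0.15  2.13  0.    1.06 -2.38] [[-0.441 -0.024  0.897]
 [-0.897 -0.007 -0.441]
 [ 0.017 -1.    -0.019]]
(-204, 136) [-203.4  135.3] 0.7
```

View pics/w12.png

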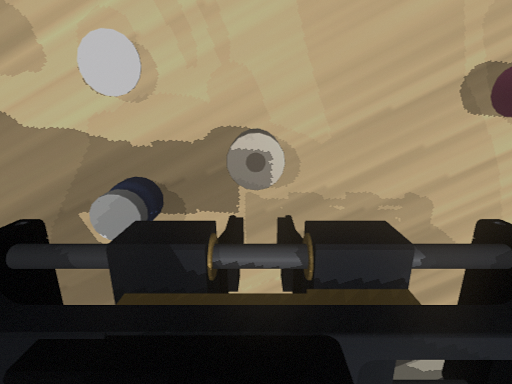

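Prop unmoved at (-203.4,135.3). The tool picked up a ~1.3° lean from the limit, which is harmless. I'll descend in small steps and check.

Request:
jog_arm(commands=[{"translation":[-2,1,-10],"twist":0.05},{"translation":[0,0,-15],"twist":0},{"translation":[0,0,-15],"twist":0},{"translation":[0,0,-15],"twist":0},{"translation":[0,0,-15],"twist":0},{"translation":[0,0,-5],"twist":0},{"translation":[0,0,0],"twist":0}])

```text
time: 14.95
ee_pos: [0.394, 0.0985, 0.0281]
eef_rot: [-0.398, 0.593, -0.588, 0.379]
ft_force: [0.3, 0.6, 0.7]
width: 0.0217
```

```bash

python3 -c "
from h import *
s=st();print(s['joint_positions'].round(2),yaw(s).round(3));c=pic('wrist','w13')
tp(c,[(-204,136)])
"
```

```text
t 14.95 [0.394  0.0985 0.0281] tray [-236.   155.8] w 0.0217 az -23.31 F [0.3 0.6 0.7]
[-0.51  0.1   0.16  2.2  -0.02  0.87 -2.32] [[-0.395 -0.027  0.918]
 [-0.918 -0.01  -0.396]
 [ 0.019 -1.    -0.021]]
(-204, 136) [-203.5  136.1] 0.65
```

View pics/w13.png

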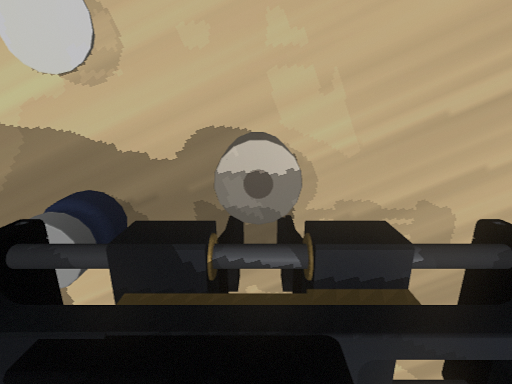

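```bash

python3 -c "
from h import *
rows((.394,.0985,-23.3),[(-207,136.5,-33,1),(-196,131,-34,2),(-182,120,-42,3),(-105,47,-44,11)])
print()
rows((.394,.0985,-23.3),[(-105,47,-44,1),(-80,27.5,-30,4),(-62,24,0,4),(-46,29.5,33,5)])
"
```

```text
(np.float64(4.1), np.float64(-2.2), np.float64(-0.002))
(np.float64(6.0), np.float64(-1.6), np.float64(-0.008))
(np.float64(6.0), np.float64(-1.5), np.float64(-0.009))
(np.float64(5.8), np.float64(-1.6), np.float64(-0.047))
(np.float64(5.9), np.float64(-1.6), np.float64(-0.046))
(np.float64(5.9), np.float64(-1.6), np.float64(-0.047))
(np.float64(8.1), np.float64(-5.3), np.float64(-0.003))
(np.float64(8.0), np.float64(-5.3), np.float64(-0.003))
(np.float64(8.1), np.float64(-5.3), np.float64(-0.003))
(np.float64(8.1), np.float64(-5.3), np.float64(-0.004))
(np.float64(8.0), np.float64(-5.3), np.float64(-0.003))
(np.float64(8.1), np.float64(-5.3), np.float64(-0.003))
(np.float64(8.1), np.float64(-5.3), np.float64(-0.003))
(np.float64(8.0), np.float64(-5.3), np.float64(-0.003))
(np.float64(8.1), np.float64(-5.3), np.float64(-0.003))
(np.float64(8.0), np.float64(-5.3), np.float64(-0.004))
(np.float64(8.1), np.float64(-5.3), np.float64(-0.003))

(np.float64(122.4), np.float64(-68.4), np.float64(-0.194))
(np.float64(6.0), np.float64(-5.3), np.float64(0.061))
(np.float64(6.1), np.float64(-5.4), np.float64(0.061))
(np.float64(6.1), np.float64(-5.4), np.float64(0.062))
(np.float64(6.3), np.float64(-5.5), np.float64(0.061))
(np.float64(3.5), np.float64(-3.9), np.float64(0.131))
(np.float64(3.9), np.float64(-4.0), np.float64(0.13))
(np.float64(4.5), np.float64(-4.1), np.float64(0.131))
(np.float64(5.0), np.float64(-4.0), np.float64(0.131))
(np.float64(3.7), np.float64(-1.8), np.float64(0.115))
(np.float64(4.2), np.float64(-1.6), np.float64(0.116))
(np.float64(4.5), np.float64(-1.5), np.float64(0.115))
(np.float64(4.8), np.float64(-1.3), np.float64(0.115))
(np.float64(5.2), np.float64(-1.1), np.float64(0.115))
```

Request:
jog_arm(commands=[{"translation":[2,-1.2,2],"twist":0},{"translation":[2,-1,0],"twist":0},{"translation":[6,-1.6,0],"twist":-0.01},{"translation":[6,-1.5,0],"twist":-0.01},{"translation":[5.8,-1.6,0],"twist":-0.045},{"translation":[5.9,-1.6,0],"twist":-0.045},{"translation":[5.9,-1.6,0],"twist":-0.045},{"translation":[8,-5.3,0],"twist":-0.003},{"translation":[8,-5.3,0],"twist":-0.003},{"translation":[8,-5.3,0],"twist":-0.003},{"translation":[8,-5.3,0],"twist":-0.003},{"translation":[8,-5.3,0],"twist":-0.003},{"translation":[6,-4,0],"twist":-0.003},{"translation":[0,0,0],"twist":0}])

```text
time: 16.4
ee_pos: [0.4745, 0.0573, 0.0304]
eef_rot: [-0.345, 0.625, -0.619, 0.327]
ft_force: [0.3, 1.0, 0.4]
width: 0.022
```

```bash

python3 -c "
from h import *
s=st();print(s['joint_positions'].round(2),yaw(s)[:,1].round(3));c=pic('wrist','w14')
p=w2t(*s['ee_pos'][:2])*1000;t=np.radians(-43)
tp(c,[(p[0]+30*np.cos(t),p[1]+30*np.sin(t))])
"
```

```text
t 16.4 [0.4745 0.0573 0.0304] tray [-163.5  101.8] w 0.022 az -33.2 F [0.3 1.  0.4]
[-0.42  0.24  0.23  2.03 -0.07  0.9  -2.31] [-0.026 -0.005 -1.   ]
(np.float64(-141.57865887038793), np.float64(81.3665259923898)) [-140.9   79.6] 0.69
```

View pics/w14.png

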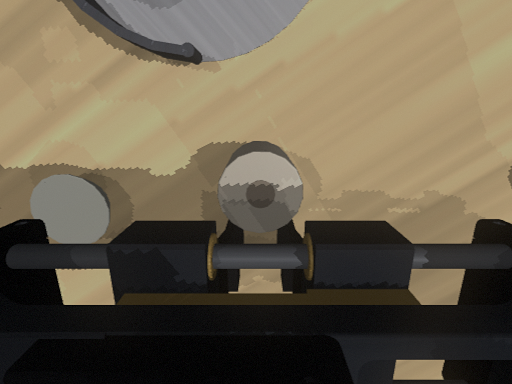

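```bash

python3 -c "
from h import *
rows((.4745,.0573,-33.2),[(-137,75.5,-43,1),(-105,46,-42,5),(-80,27.5,-28,4),(-62,24,0,5)])
"
```

```text
(np.float64(5.3), np.float64(-4.9), np.float64(-0.003))
(np.float64(7.2), np.float64(-4.8), np.float64(0.003))
(np.float64(7.3), np.float64(-4.8), np.float64(0.003))
(np.float64(7.2), np.float64(-4.9), np.float64(0.004))
(np.float64(7.3), np.float64(-4.8), np.float64(0.003))
(np.float64(7.2), np.float64(-4.9), np.float64(0.004))
(np.float64(6.0), np.float64(-5.1), np.float64(0.061))
(np.float64(6.1), np.float64(-5.1), np.float64(0.061))
(np.float64(6.2), np.float64(-5.2), np.float64(0.061))
(np.float64(6.3), np.float64(-5.3), np.float64(0.061))
(np.float64(2.8), np.float64(-2.9), np.float64(0.098))
(np.float64(3.2), np.float64(-3.0), np.float64(0.098))
(np.float64(3.4), np.float64(-3.0), np.float64(0.098))
(np.float64(3.8), np.float64(-3.1), np.float64(0.097))
(np.float64(4.0), np.float64(-3.0), np.float64(0.098))
```

Request:
jog_arm(commands=[{"translation":[5.5,-4.5,0],"twist":0},{"translation":[7.2,-4.8,0],"twist":0.003},{"translation":[7.2,-4.8,0],"twist":0.003},{"translation":[7.2,-4.8,0],"twist":0.003},{"translation":[7.2,-4.8,0],"twist":0.003},{"translation":[7.2,-4.9,0],"twist":0.003},{"translation":[6,-5.1,0],"twist":0.06},{"translation":[6.1,-5.1,0],"twist":0.06},{"translation":[6.2,-5.2,0],"twist":0.06},{"translation":[6.3,-5.3,0],"twist":0.06},{"translation":[0,0,0],"twist":0}])

```text
time: 17.55
ee_pos: [0.5406, 0.0078, 0.0304]
eef_rot: [-0.422, 0.576, -0.572, 0.404]
ft_force: [-0.0, 0.4, 0.5]
width: 0.0218
```

```bash

python3 -c "
from h import *
s=st();print(yaw(s)[:,1].round(3));c=pic('wrist','w15')
tp(c,[(-80,27),(49,-2),(17,47),(20,-48),(-3,-3),(-28,-46)])
"
```

```text
t 17.55 [0.5406 0.0078 0.0304] tray [-106.6   42. ] w 0.0218 az -18.53 F [-0.   0.4  0.5]
[-0.024 -0.012 -1.   ]
(-80, 27) [-78.3  26.2] 0.71
(49, -2) [37.4  6.1] 0.78
(17, 47) [16.4 46.5] 0.7
(20, -48) [ -2.8 -31.5] 0.64
(-3, -3) [-1.9 -2.1] 0.7
(-28, -46) [-28.3 -46.4] 0.7
```

View pics/w15.png

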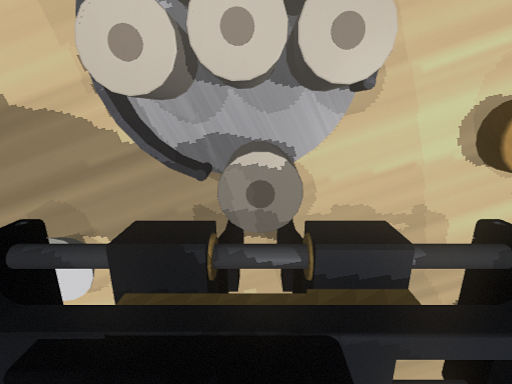

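```bash

python3 -c "
from h import *
rows((.5406,.0078,-18.5),[(-75,24.5,-24,1),(-62,23,0,4),(-45,29,32,6),(-27,45,42,6)])
"
```

```text
(np.float64(4.8), np.float64(-4.4), np.float64(0.072))
(np.float64(2.6), np.float64(-3.0), np.float64(0.104))
(np.float64(3.0), np.float64(-2.9), np.float64(0.105))
(np.float64(3.3), np.float64(-3.0), np.float64(0.105))
(np.float64(3.6), np.float64(-3.0), np.float64(0.104))
(np.float64(3.3), np.float64(-1.3), np.float64(0.094))
(np.float64(3.4), np.float64(-1.2), np.float64(0.093))
(np.float64(3.8), np.float64(-1.1), np.float64(0.093))
(np.float64(3.9), np.float64(-1.0), np.float64(0.093))
(np.float64(4.2), np.float64(-0.9), np.float64(0.093))
(np.float64(4.4), np.float64(-0.8), np.float64(0.093))
(np.float64(3.1), np.float64(2.5), np.float64(0.029))
(np.float64(3.1), np.float64(2.5), np.float64(0.029))
(np.float64(3.2), np.float64(2.5), np.float64(0.029))
(np.float64(3.1), np.float64(2.6), np.float64(0.029))
(np.float64(3.2), np.float64(2.5), np.float64(0.029))
(np.float64(3.2), np.float64(2.6), np.float64(0.029))
```

Request:
jog_arm(commands=[{"translation":[4.8,-4.4,0],"twist":0.07},{"translation":[2.6,-3,0],"twist":0.105},{"translation":[3,-2.9,0],"twist":0.105},{"translation":[3.3,-3,0],"twist":0.105},{"translation":[3.6,-3,0],"twist":0.105},{"translation":[3.3,-1.3,0],"twist":0.093},{"translation":[3.4,-1.2,0],"twist":0.093},{"translation":[3.8,-1.1,0],"twist":0.093},{"translation":[4,-1,0],"twist":0.093},{"translation":[4.2,-0.9,0],"twist":0.093},{"translation":[4.4,-0.8,0],"twist":0.093},{"translation":[0,0,0],"twist":0}])

```text
time: 18.8
ee_pos: [0.5801, -0.0139, 0.0304]
eef_rot: [0.654, -0.287, 0.293, -0.636]
ft_force: [-1.2, -0.5, -1.2]
width: 0.0219
```

```bash

python3 -c "
from h import *
s=st();print(yaw(s)[:,1].round(3));c=pic('wrist','w16')
tp(c,[(-45,29),(49,-2),(17,47),(20,-48),(-3,-3),(-28,-46)])
"
```

```text
t 18.8 [ 0.5801 -0.0139  0.0304] tray [-71.2  14. ] w 0.0219 az 41.5 F [-1.2 -0.5 -1.2]
[-0.003 -0.027 -1.   ]
(-45, 29) [-40.   25.5] 0.69
(49, -2) [49.4 -1.1] 0.75
(17, 47) [17.  47.2] 0.7
(20, -48) [ 19.5 -50.2] 0.68
(-3, -3) [-0.4 -2.1] 0.66
(-28, -46) [-28.4 -40.4] 0.66
```

View pics/w16.png

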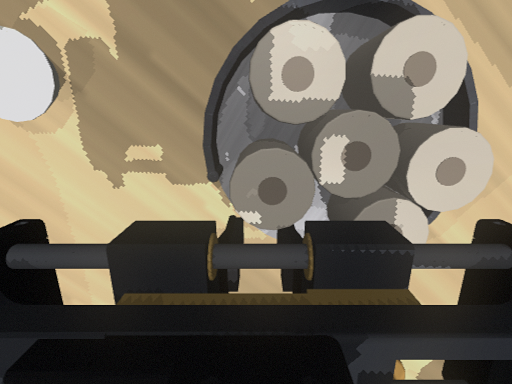

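The prop rolled toward the right finger and now sits at (-40,25.5), against the centre prop. I'll back off, re-nest with a steeper heading (rel 52°) and push it to the slot.

```bash

python3 -c "
from h import *
def mv(s,e): print(((t2w(e[0]/1e3,e[1]/1e3)-t2w(s[0]/1e3,s[1]/1e3))*1e3).round(1))
mv((-71.2,14),(-78,10));mv((-78,10),(-71,-6));mv((-71,-6),(-62.5,-3.5))
p=t2w(-.0625,-.0035);print(p)
rows((*p,61.6),[(-40.5,25,52,2),(-27,45,54,7)])
"
```

```text
[-6.  -5.1]
[  9.6 -14.6]
[8.  3.9]
[ 0.59164742 -0.0296643 ]
(np.float64(1.3), np.float64(2.6), np.float64(0.0))
(np.float64(1.3), np.float64(2.6), np.float64(0.0))
(np.float64(1.5), np.float64(3.1), np.float64(0.005))
(np.float64(1.6), np.float64(3.0), np.float64(0.005))
(np.float64(1.5), np.float64(3.1), np.float64(0.005))
(np.float64(1.6), np.float64(3.1), np.float64(0.005))
(np.float64(1.6), np.float64(3.0), np.float64(0.005))
(np.float64(1.5), np.float64(3.1), np.float64(0.005))
(np.float64(1.6), np.float64(3.1), np.float64(0.005))
```

Request:
jog_arm(commands=[{"translation":[-6,-5,0],"twist":0},{"translation":[4.6,-7.6,0],"twist":0.12},{"translation":[5,-7,0],"twist":0.12},{"translation":[8,3.9,0],"twist":0.11},{"translation":[0,0,0],"twist":0},{"translation":[1.3,2.6,0],"twist":0},{"translation":[1.3,2.6,0],"twist":0},{"translation":[1.5,3,0],"twist":0.005},{"translation":[1.5,3,0],"twist":0.005},{"translation":[0,0,0],"twist":0}])

```text
time: 19.85
ee_pos: [0.5973, -0.0175, 0.0304]
eef_rot: [0.695, -0.165, 0.175, -0.678]
ft_force: [0.2, -1.2, 0.5]
width: 0.0218
```

```bash

python3 -c "
from h import *
s=st();c=pic('wrist','w17')
tp(c,[(-38,29),(49,-2),(17,47),(20,-48),(-1,-3),(-28,-46)])
"
```

```text
t 19.85 [ 0.5973 -0.0175  0.0304] tray [-54.9   7.5] w 0.0218 az 62.17 F [ 0.2 -1.2  0.5]
(-38, 29) [-36.7  31.1] 0.66
(49, -2) [50.  -1.2] 0.66
(17, 47) [16.3 46.4] 0.7
(20, -48) [ 26.4 -65. ] 0.72
(-1, -3) [ -2.7 -21.6] 0.71
(-28, -46) [-25.3 -45.7] 0.88
```

View pics/w17.png

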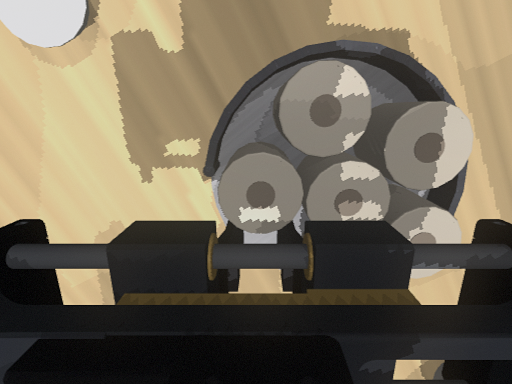

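```bash

python3 -c "
from h import *
rows((.5973,-.0175,62.2),[(-35.5,33,53,1),(-27,46,52,5)])
"
```

```text
(np.float64(1.0), np.float64(1.5), np.float64(0.007))
(np.float64(1.1), np.float64(2.9), np.float64(-0.004))
(np.float64(1.2), np.float64(2.9), np.float64(-0.003))
(np.float64(1.1), np.float64(2.9), np.float64(-0.003))
(np.float64(1.2), np.float64(2.9), np.float64(-0.004))
(np.float64(1.1), np.float64(2.9), np.float64(-0.003))
```

Request:
jog_arm(commands=[{"translation":[1,1.5,0],"twist":0},{"translation":[1.2,2.9,0],"twist":0},{"translation":[1.2,2.9,0],"twist":0},{"translation":[1.2,2.9,0],"twist":0},{"translation":[1.2,2.9,0],"twist":0},{"translation":[1.2,2.9,0],"twist":0},{"translation":[0,0,0],"twist":0}])

```text
time: 20.6
ee_pos: [0.6043, -0.0014, 0.0304]
eef_rot: [0.695, -0.165, 0.174, -0.678]
ft_force: [-0.7, -1.3, -0.9]
width: 0.0217
```

```bash

python3 -c "
from h import *
s=st();c=pic('wrist','w18')
tp(c,[(-28,45),(17,47),(-1,-3)])
"
```

```text
t 20.6 [ 0.6043 -0.0014  0.0304] tray [-45.3  22.3] w 0.0217 az 62.19 F [-0.7 -1.3 -0.9]
(-28, 45) [-27.5  46.7] 0.66
(17, 47) [21.4 50.4] 0.69
(-1, -3) [-12.    7.2] 0.68
```

View pics/w18.png

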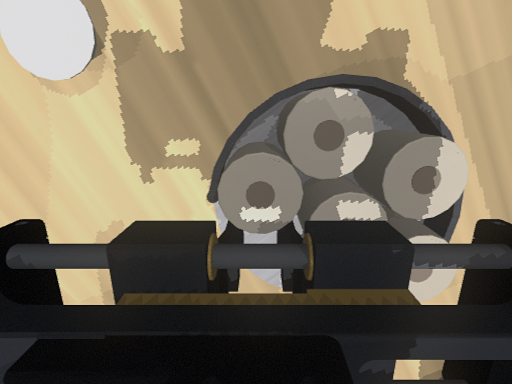

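```bash

python3 -c "
from h import *
print(w2t(.4715,-.2273)*1e3,w2t(.5355,-.1825)*1e3)
t=np.radians(82);p=np.array([-213.6,-178.5])
q=p-42*np.array([np.cos(t),np.sin(t)]);print(q,t2w(*q/1e3),82+9.6)
c=pickle.load(open('pics/top0.pkl','rb'));print('pink',ray(c,476*.64,364*.64,.05),w2t(*ray(c,476*.64,364*.64,.05)[:2]))
"
```

```text
[-213.92434109 -178.33117973] [-143.34935487 -144.83175706]
[-219.44527024 -220.09125889] [ 0.47302066 -0.26939599] 91.6
pink [ 0.37290655 -0.16234453  0.05      ] [-0.30030455 -0.09784304]
```

Request:
jog_arm(commands=[{"translation":[-7,-13,0],"twist":0},{"translation":[-7,-13,20],"twist":0},{"translation":[-6,-10,40],"twist":0.1},{"translation":[-10,-25,10],"twist":0.13},{"translation":[-14,-38,0],"twist":0.13},{"translation":[-18,-43,0],"twist":0.1},{"translation":[-18,-43,0],"twist":0.05},{"translation":[-18,-43,0],"twist":0},{"translation":[-17,-30,0],"twist":0},{"translation":[-10,-14,0],"twist":0},{"translation":[0,0,0],"twist":0},{"translation":[0,0,0],"twist":0}])

```text
time: 21.85
ee_pos: [0.4791, -0.2739, 0.1005]
eef_rot: [0.714, 0.015, -0.002, -0.7]
ft_force: [-0.7, 1.0, 0.4]
width: 0.0215
```

```bash

python3 -c "
from h import *
s=st();print(s['joint_positions'].round(2),yaw(s)[:,1].round(3));c=pic('wrist','w19')
tp(c,[(-214,-178)])
c=pic('scene','s19',4,(150,110,340,260))
pic('top','t19',4,(200,120,360,260))
"
```

```text
t 21.85 [ 0.4791 -0.2739  0.1005] tray [-214.2 -225.5] w 0.0215 az 91.34 F [-0.7  1.   0.4]
[ 0.38  0.25  0.05  1.83 -0.    1.03  0.46] [ 0.019 -0.019 -1.   ]
(-214, -178) [-213.5 -180. ] 0.76
```

View pics/w19.png

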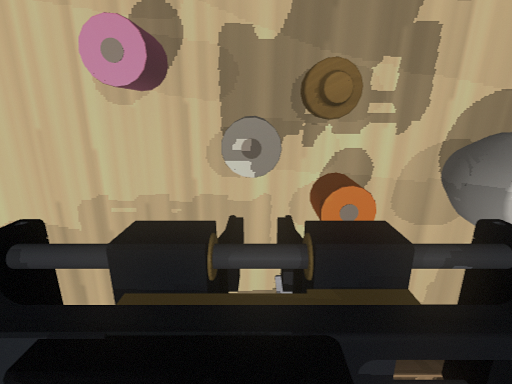

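View pics/s19.png

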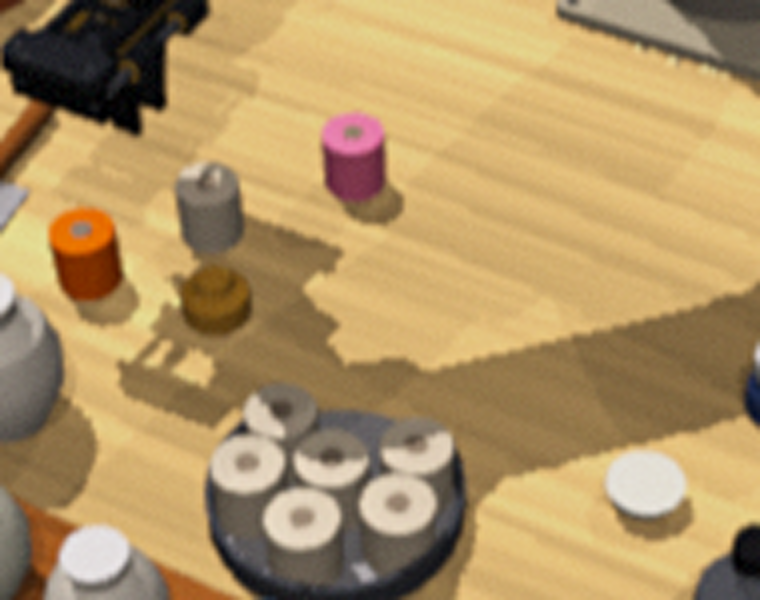

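View pics/t19.png

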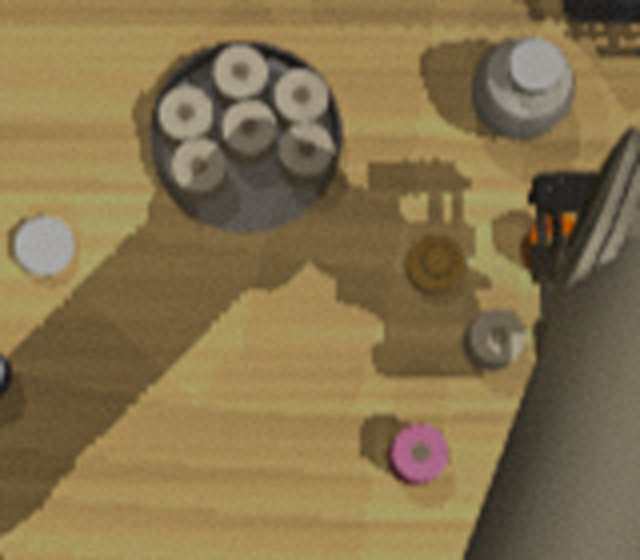

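```bash

python3 -c "
from h import *
rows((.4725,-.2739,91.3),[(-213.8,-182,82,2),(-200,-90,80,9),(-182,-45,55,6),(-155,-14,30,6),(-120,-3,0,7)])
"
```

```text
(np.float64(0.3), np.float64(6.4), np.float64(0.003))
(np.float64(0.3), np.float64(6.4), np.float64(0.002))
(np.float64(-0.3), np.float64(10.3), np.float64(-0.004))
(np.float64(-0.3), np.float64(10.4), np.float64(-0.004))
(np.float64(-0.4), np.float64(10.3), np.float64(-0.003))
(np.float64(-0.3), np.float64(10.3), np.float64(-0.004))
(np.float64(-0.3), np.float64(10.4), np.float64(-0.004))
(np.float64(-0.3), np.float64(10.3), np.float64(-0.004))
(np.float64(-0.3), np.float64(10.3), np.float64(-0.004))
(np.float64(-0.3), np.float64(10.4), np.float64(-0.004))
(np.float64(-0.3), np.float64(10.3), np.float64(-0.004))
(np.float64(-0.5), np.float64(8.0), np.float64(-0.072))
(np.float64(-0.5), np.float64(8.2), np.float64(-0.073))
(np.float64(-0.4), np.float64(8.3), np.float64(-0.073))
(np.float64(-0.4), np.float64(8.4), np.float64(-0.073))
(np.float64(-0.4), np.float64(8.6), np.float64(-0.072))
(np.float64(-0.3), np.float64(8.8), np.float64(-0.073))
(np.float64(1.6), np.float64(6.9), np.float64(-0.073))
(np.float64(1.7), np.float64(7.0), np.float64(-0.072))
(np.float64(1.8), np.float64(7.1), np.float64(-0.073))
(np.float64(1.9), np.float64(7.2), np.float64(-0.073))
(np.float64(2.0), np.float64(7.4), np.float64(-0.073))
(np.float64(2.1), np.float64(7.5), np.float64(-0.072))
(np.float64(3.3), np.float64(4.2), np.float64(-0.075))
(np.float64(3.5), np.float64(4.3), np.float64(-0.075))
(np.float64(3.5), np.float64(4.3), np.float64(-0.075))
(np.float64(3.8), np.float64(4.5), np.float64(-0.075))
(np.float64(3.8), np.float64(4.5), np.float64(-0.074))
(np.float64(4.1), np.float64(4.5), np.float64(-0.075))
(np.float64(4.2), np.float64(4.6), np.float64(-0.075))
```

Request:
jog_arm(commands=[{"translation":[-6.5,0,-20],"twist":0},{"translation":[0,0,-25],"twist":0},{"translation":[0,0,-25],"twist":0},{"translation":[0,0,0],"twist":0},{"translation":[0.2,6,0],"twist":0},{"translation":[0.2,6,0],"twist":0},{"translation":[-0.3,9,0],"twist":-0.004},{"translation":[-0.3,10,0],"twist":-0.004},{"translation":[-0.3,10,0],"twist":-0.004},{"translation":[-0.3,10,0],"twist":-0.004},{"translation":[-0.3,10,0],"twist":-0.004},{"translation":[-0.3,10,0],"twist":-0.004},{"translation":[-0.3,10,0],"twist":-0.004},{"translation":[-0.3,10,0],"twist":-0.004},{"translation":[-0.3,8,0],"twist":-0.004},{"translation":[0,0,0],"twist":0}])

```text
time: 23.6
ee_pos: [0.4703, -0.1734, 0.0302]
eef_rot: [0.714, 0.003, 0.01, -0.7]
ft_force: [0.4, -0.5, 0.8]
width: 0.0221
```

```bash

python3 -c "
from h import *
s=st();c=pic('wrist','w20')
p=w2t(*s['ee_pos'][:2])*1000
tp(c,[(p[0]+5,p[1]+30)])
"
```

```text
t 23.6 [ 0.4703 -0.1734  0.0302] tray [-206.1 -125. ] w 0.0221 az 89.4 F [ 0.4 -0.5  0.8]
(np.float64(-201.12542322308224), np.float64(-94.95234982722774)) [-201.3  -94.1] 0.75
```

View pics/w20.png

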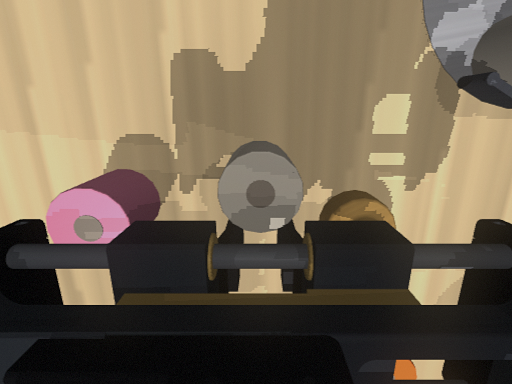

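```bash

python3 -c "
from h import *
rows((.4703,-.1734,89.4),[(-200,-88,79,1),(-182,-45,55,6),(-155,-15,30,6),(-118,-3,2,7)])
"
```

```text
(np.float64(-0.9), np.float64(7.3), np.float64(-0.014))
(np.float64(-0.3), np.float64(7.7), np.float64(-0.07))
(np.float64(-0.3), np.float64(7.8), np.float64(-0.07))
(np.float64(-0.3), np.float64(8.0), np.float64(-0.069))
(np.float64(-0.3), np.float64(8.1), np.float64(-0.07))
(np.float64(-0.2), np.float64(8.3), np.float64(-0.07))
(np.float64(-0.2), np.float64(8.4), np.float64(-0.07))
(np.float64(1.6), np.float64(6.7), np.float64(-0.073))
(np.float64(1.8), np.float64(6.8), np.float64(-0.072))
(np.float64(1.8), np.float64(7.0), np.float64(-0.073))
(np.float64(1.9), np.float64(7.1), np.float64(-0.073))
(np.float64(2.0), np.float64(7.2), np.float64(-0.072))
(np.float64(2.2), np.float64(7.3), np.float64(-0.073))
(np.float64(3.6), np.float64(4.3), np.float64(-0.07))
(np.float64(3.8), np.float64(4.3), np.float64(-0.07))
(np.float64(3.9), np.float64(4.4), np.float64(-0.07))
(np.float64(4.0), np.float64(4.5), np.float64(-0.069))
(np.float64(4.1), np.float64(4.5), np.float64(-0.07))
(np.float64(4.3), np.float64(4.6), np.float64(-0.07))
(np.float64(4.5), np.float64(4.6), np.float64(-0.07))
```

Request:
jog_arm(commands=[{"translation":[-0.9,7,0],"twist":-0.014},{"translation":[-0.3,7.7,0],"twist":-0.07},{"translation":[-0.3,7.8,0],"twist":-0.07},{"translation":[-0.3,8,0],"twist":-0.07},{"translation":[-0.3,8.1,0],"twist":-0.07},{"translation":[-0.2,8.3,0],"twist":-0.07},{"translation":[-0.2,8.4,0],"twist":-0.07},{"translation":[1.6,6.7,0],"twist":-0.073},{"translation":[1.8,6.8,0],"twist":-0.073},{"translation":[1.8,7,0],"twist":-0.073},{"translation":[0,0,0],"twist":0}])

```text
time: 24.75
ee_pos: [0.473, -0.0982, 0.0302]
eef_rot: [0.677, -0.227, 0.235, -0.66]
ft_force: [-0.5, -0.4, -0.2]
width: 0.0221
```

```bash

python3 -c "
from h import *
s=st();c=pic('wrist','w21')
tp(c,[(-168,-30)])
"
```

```text
t 24.75 [ 0.473  -0.0982  0.0302] tray [-190.9  -51.3] w 0.0221 az 51.86 F [-0.5 -0.4 -0.2]
(-168, -30) [-169.2  -30.4] 0.67
```

View pics/w21.png

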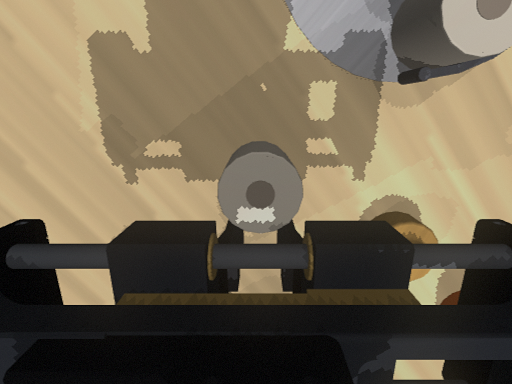

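```bash

python3 -c "
from h import *
rows((.473,-.0982,51.9),[(-166,-27.5,41,1),(-145,-12,26,4),(-115,-3,5,6),(-95,-1,0,3)])
"
```

```text
(np.float64(1.4), np.float64(4.3), np.float64(-0.023))
(np.float64(3.1), np.float64(6.0), np.float64(-0.065))
(np.float64(3.1), np.float64(6.1), np.float64(-0.066))
(np.float64(3.2), np.float64(6.2), np.float64(-0.065))
(np.float64(3.4), np.float64(6.2), np.float64(-0.065))
(np.float64(3.6), np.float64(3.9), np.float64(-0.062))
(np.float64(3.8), np.float64(3.9), np.float64(-0.061))
(np.float64(3.8), np.float64(3.9), np.float64(-0.061))
(np.float64(4.0), np.float64(4.0), np.float64(-0.061))
(np.float64(4.0), np.float64(4.1), np.float64(-0.061))
(np.float64(4.2), np.float64(4.1), np.float64(-0.061))
(np.float64(6.2), np.float64(2.6), np.float64(-0.029))
(np.float64(6.3), np.float64(2.6), np.float64(-0.029))
(np.float64(6.3), np.float64(2.6), np.float64(-0.029))
```

Request:
jog_arm(commands=[{"translation":[1.4,4.3,0],"twist":-0.023},{"translation":[3.1,6,0],"twist":-0.065},{"translation":[3.1,6.1,0],"twist":-0.065},{"translation":[3.2,6.2,0],"twist":-0.065},{"translation":[3.4,6.2,0],"twist":-0.065},{"translation":[3.6,3.9,0],"twist":-0.061},{"translation":[3.8,3.9,0],"twist":-0.061},{"translation":[3.8,3.9,0],"twist":-0.061},{"translation":[4,4,0],"twist":-0.061},{"translation":[4,4.1,0],"twist":-0.061},{"translation":[4.2,4.1,0],"twist":-0.061},{"translation":[6.2,2.6,0],"twist":-0.029},{"translation":[6.2,2.6,0],"twist":-0.029},{"translation":[0,0,0],"twist":0}])

```text
time: 26.2
ee_pos: [0.5234, -0.0414, 0.0303]
eef_rot: [0.557, -0.447, 0.448, -0.538]
ft_force: [0.4, -0.2, 0.7]
width: 0.0216
```

```bash

python3 -c "
from h import *
s=st();c=pic('wrist','w22')
tp(c,[(-102,-2),(-3,-3),(-28,46),(-28,-46)])
"
```

```text
t 26.2 [ 0.5234 -0.0414  0.0303] tray [-131.8   -3.7] w 0.0216 az 11.45 F [ 0.4 -0.2  0.7]
(-102, -2) [-101.1   -3.6] 0.69
(-3, -3) [3.6 5.9] 1.0
(-28, 46) [-28.4  45.7] 0.8
(-28, -46) [-27.3 -47.2] 0.69
```

View pics/w22.png

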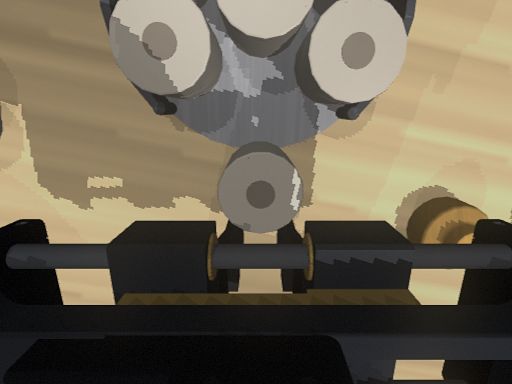

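```bash

python3 -c "
from h import *
rows((.5234,-.0414,11.45),[(-95,-2.5,1,1),(-65,-1,0,5),(-51,-0.5,0,4)])
"
```

```text
(np.float64(6.4), np.float64(1.7), np.float64(-0.015))
(np.float64(5.8), np.float64(1.4), np.float64(-0.003))
(np.float64(5.8), np.float64(1.4), np.float64(-0.004))
(np.float64(5.9), np.float64(1.4), np.float64(-0.003))
(np.float64(5.8), np.float64(1.4), np.float64(-0.004))
(np.float64(5.9), np.float64(1.4), np.float64(-0.003))
(np.float64(3.4), np.float64(0.8), np.float64(-0.0))
(np.float64(3.4), np.float64(0.7), np.float64(-0.0))
(np.float64(3.5), np.float64(0.7), np.float64(-0.0))
(np.float64(3.4), np.float64(0.7), np.float64(-0.0))
```

Request:
jog_arm(commands=[{"translation":[6,1.7,0],"twist":-0.015},{"translation":[5.8,1.4,0],"twist":-0.003},{"translation":[5.8,1.4,0],"twist":-0.003},{"translation":[5.8,1.4,0],"twist":-0.003},{"translation":[5.8,1.4,0],"twist":-0.003},{"translation":[5.8,1.4,0],"twist":-0.003},{"translation":[3.4,0.7,0],"twist":0},{"translation":[3.4,0.7,0],"twist":0},{"translation":[3.4,0.7,0],"twist":0},{"translation":[3.4,0.7,0],"twist":0},{"translation":[0,0,0],"twist":0}])

```text
time: 27.35
ee_pos: [0.5722, -0.0297, 0.0304]
eef_rot: [0.55, -0.455, 0.456, -0.531]
ft_force: [-1.6, 0.1, 0.0]
width: 0.0216
```

```bash

python3 -c "
from h import *
s=st();c=pic('wrist','w23')
tp(c,[(-51,-1),(-2,-2),(49,-2),(21,50),(20,-50),(-28,46),(-28,-46)])
"
```

```text
t 27.35 [ 0.5722 -0.0297  0.0304] tray [-81.7  -0.3] w 0.0216 az 9.68 F [-1.6  0.1  0. ]
(-51, -1) [-51.5  -0.3] 0.69
(-2, -2) [-0.8 -1.2] 0.7
(49, -2) [49.6  5.2] 1.0
(21, 50) [20.1 51. ] 0.79
(20, -50) [ 20.3 -51.1] 0.69
(-28, 46) [-28.2  46.1] 0.7
(-28, -46) [-28.1 -46.4] 0.7
```

View pics/w23.png

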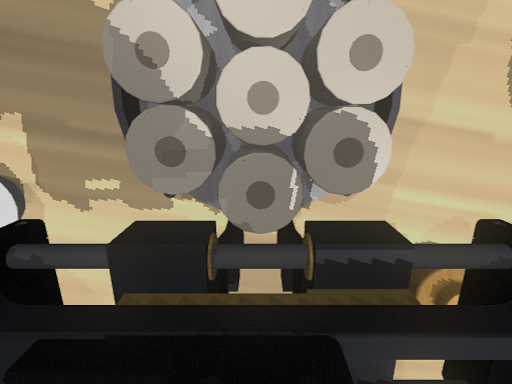

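Request:
jog_arm(commands=[{"translation":[1.5,0.2,0],"twist":0},{"translation":[1.5,0.3,0],"twist":0},{"translation":[0,0,0],"twist":0},{"translation":[-10,-1.7,0],"twist":0},{"translation":[-25,-4,0],"twist":0},{"translation":[-20,-4,40],"twist":0},{"translation":[0,0,45],"twist":0},{"translation":[5,0,45],"twist":0},{"translation":[15,2,45],"twist":0},{"translation":[15,2,30],"twist":0},{"translation":[0,0,0],"twist":0},{"translation":[0,0,0],"twist":0}])

```text
time: 28.6
ee_pos: [0.5544, -0.0351, 0.2354]
eef_rot: [0.55, -0.455, 0.457, -0.531]
ft_force: [-0.1, -0.0, -0.4]
width: 0.0216
```

```bash

python3 -c "
from h import *
s=st();c=pic('wrist','w24')
tp(c,[(-49,-1),(-2,-2),(49,-2),(21,50),(20,-50),(-28,46),(-28,-46)])
it=[(*C,.025,r,(0,255,0)) for r in(.079,.084)]+[(*C,.001,.079,(255,255,0))]
u,v=proj(c,(*C,.025));b=(max(int(u)-95,0),max(int(v)-95,0),int(u)+95,int(v)+95)
overlay(c,it,'pics/ov24.png',b,4)
pic('scene','s24',4,(150,110,340,260))
"
```

```text
t 28.6 [ 0.5544 -0.0351  0.2354] tray [-100.1   -2.7] w 0.0216 az 9.67 F [-0.1 -0.  -0.4]
(-49, -1) [-48.6  -0.7] 0.7
(-2, -2) [-0.5 -1.7] 0.71
(49, -2) [49.6 -1.9] 0.7
(21, 50) [20.6 50.5] 0.71
(20, -50) [ 20.1 -50.6] 0.7
(-28, 46) [-26.6  46.1] 0.73
(-28, -46) [-27.7 -46.9] 0.7
```

View pics/ov24.png

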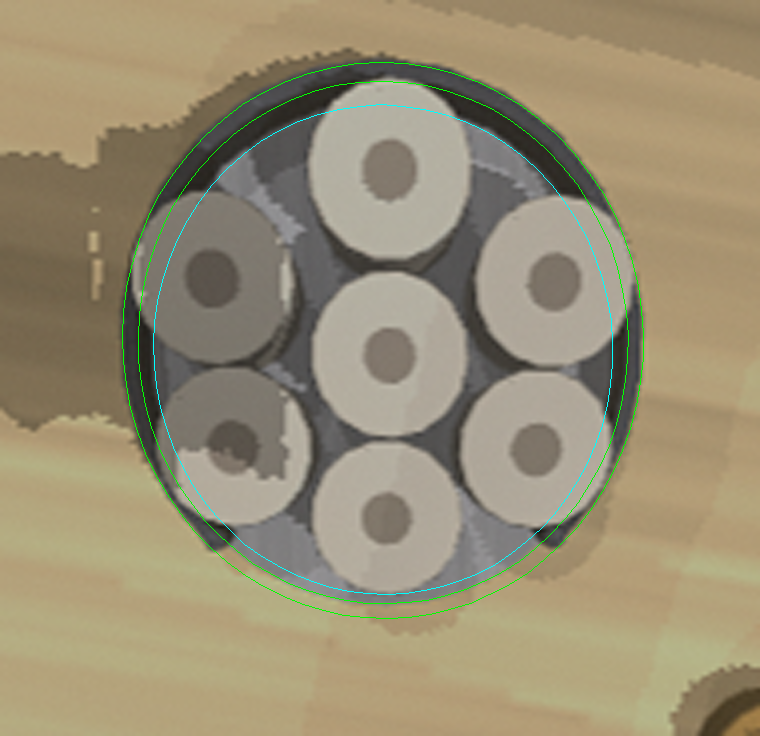

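View pics/s24.png

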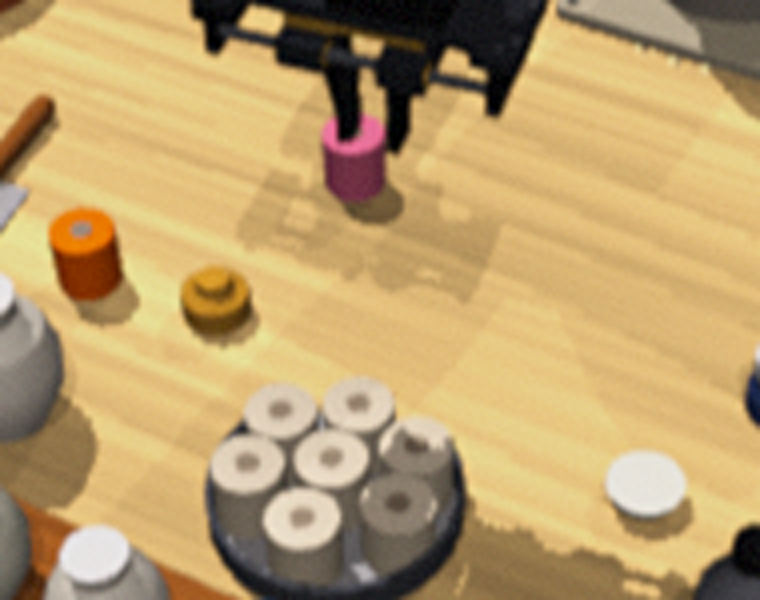

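```bash
python3 - <<'E'
from h import *
from bench import *
a=pickle.load(open("pics/scene0.pkl","rb"));b=pickle.load(open("pics/s24.pkl","rb"))
for n,(u,v,w) in dict(jar=(346,206,14),dish=(312,232,12),weight=(203,184,10),vase=(148,199,16),bottle=(335,265,16),brush=(428,240,18),scraper=(148,155,18)).items():
    t=a["img"][v-w:v+w,u-w:u+w];r=cv2.matchTemplate(b["img"][v-w-8:v+w+8,u-w-8:u+w+8],t,cv2.TM_CCOEFF_NORMED);_,m,_,l=cv2.minMaxLoc(r);print(n,round(m,2),l[0]-8,l[1]-8)
print(close_job())
E
```

```text
jar 1.0 0 0
dish 1.0 0 0
weight 0.89 0 0
vase 0.99 0 0
bottle 0.89 0 0
brush 0.97 0 0
scraper 1.0 0 0
the job is handed in; nothing more can be done
None
```

All seven kiln props are in the tray, one in the middle and six round it, and the job was handed in at about 29 s. I slid every prop along the table with the gripper's two fingers set about 22 mm apart as a fork. Nothing was gripped, lifted or knocked over.

**Last checks:**
- **Packing:** the six outer props' centres are 49–55 mm from the tray axis. The limit is 55 mm, so the two side-rear props (about 54.5 mm) are up against the wall, within the 2 mm camera accuracy.
- **Mouth:** the prop there reaches 73 mm from the axis, inside the 79 mm inner radius, so nothing sticks out.
- **Upright:** all seven look upright in the wrist and scene views.
- **Surroundings:** comparing scene pictures from start and end, the jar, dish, weight, vase, bottle, brush and scraper show no shift (0 pixels). The gripper ended raised clear of everything.

**What went wrong on the way:**
- **Joint limit:** joint 7 reached its limit (-2.59 of -2.6) on the first approach to the left-hand loose prop. Two moves were cut short and the fork stayed about 2 mm above that prop. The prop did not move.
- **Tool lean:** this left the tool leaning about 1.4° for the remaining pushes. I saw no tipping from it.
- **Left-slot prop:** it rolled off-centre in the fork on the way in. I backed off, lined up again and finished the push.

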